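# Bolt the loose cup rack down and restock it

### The arm

A 6-joint arm with a two-finger parallel gripper is mounted at the origin on the work surface. World frame = base frame: x ahead of the robot, y to its left, z up, the work surface at z = 0. Lengths are in m, angles in rad, forces in N, time in s.
With the tool pointing down it reaches from about 0.3 to 0.775 m from the base axis. Payload 14.6 kg.
Tool frame: the origin (TCP) lies on the mounting face of the last link; the fingertips stand 199 mm ahead of it and the grasp point (between the pads) lies 180 mm ahead of it; z points along the fingers, y is the direction in which the jaws open and shut (so a half turn about z gives the same grasp; the last joint's range is limited). The gripper opens to 94 mm and grips with 3 to 60 N. Pads are 16 mm wide; open, the fingers measure 119 mm over their backs; the gripper's body (75 mm by 177 mm) begins 78 mm behind the grasp point.
Start: joints at [-1.3, 0.3, 1.521, -0, 1.321, -0.067], TCP at [0.182, -0.519, 0.405] pointing down, gripper open.
Joint ranges: [-3.03, 3.03], [-0.79, 2.21], [0.23, 2.52], [-1.04, 4.18], [0, 3.07], [-2.55, 2.55]. Speed limits (rad/s): [2.22, 2.22, 2.57, 3.14, 3.14, 3.14].

### API

Orientations are given as [roll, pitch, yaw] about the fixed x, y, z axes, in that order (R = Rz(yaw) Ry(pitch) Rx(roll)).
In Python, from station import sensors, vision, job gives the robot as it stands. The module is installed in compiled form; this text tells all that it offers.
- The arm moves only by the tool arm_command, never from a script. Its argument "plan" is one flat list of numbers, 5 for each row, row after row: the closure, from -1 (fully open) to 1 (shut), so that 0 is half open, then the shift along the world's x, y, z scaled (see below), then the turn about the world's z scaled (see below). A call has 1 to 20 rows; each row is the pose to reach, as a shift and turn from the pose commanded when the call began; what a row does not reach only later rows make up. The controller multiplies each number of a shift by 400 mm and each number of a turn by 120 degrees. A row lasts 1/10 s, in which the tool goes at most 50 mm and 8.59 degrees, less where a joint would pass 70% of its speed; a pose out of reach is approached as far as the arm can. A call with a number of a shift or a turn outside -1 to 1 is refused whole. A call with a gripper value outside its range is refused whole. The fingers move at their own pace and stop on an object; "newtons" is the grip in N (left out, the last holds). Time passes only in rows, so rows that repeat a pose let the fingers close. It gives the time, the measured TCP pose, the force and the opening at its end, in the units of the state.
- sensors.get_obs(): the state, without advancing time (a new reading comes with each control period).
- vision.camera(name): name is "side" or "top" or "wrist"; returns the picture (400x640x3 uint8, blue, green, red); there is no depth.
- vision.camera_params(name): a dict with "intrinsics" (3x3 intrinsics, pixels), "rvec" (rotation vector, rad) and "tvec" (3), from world to camera coordinates, as OpenCV has them. Camera axes: x right, y down, z forward; pixel columns grow to the right and rows downward; lengths in m; the calibration is good to about 2 mm. A picture is of the moment at which its call begins: read the wrist's pose just before it. camera_params takes no time and is no camera call; for the wrist camera it gives the pose at the moment of the call.
- job.hand_in(): hands the job in, once; it reports no verdict.
Trained networks look in the newest picture that a camera, given by its name, has taken for a name from the list of things; names that differ only in an ending like _2 or _b are one class to them, and where a whole thing is asked for, a point or a joint stands for the part that bears it (a point fixed in the world has none). Each returns a list of dicts, best first, with "confidence" (0 to 1); they miss things now and then, are a little off and sometimes report something else, mostly with a low value. They report only what shows in the picture. A call takes as long as a camera call. They do not tell look-alikes from the thing itself.
- vision.search_frame(name, camera): "at" ([row, column] in pixels, amid what is visible of it).
- vision.silhouettes(name, camera): "mask" (400x640 bool, what is visible of it) and "at" ([row, column] in pixels, amid what is visible of it).
- vision.pinpoint(name, camera): "at" ([row, column] in pixels: a listed point, or the origin of a listed thing).
The state is a dict: "time_s": time; "qpos": joint angles; "joint_vel": joint speeds; "tau": joint torques, N m; "ee_pos": TCP position; "eef_rot": TCP orientation; "force": force on the tool from outside, world axes, zero at the start; "moment": the same for the moment, N m; "grip_width": finger opening in m.
Only numpy, scipy, OpenCV 4.12 (cv2) and the standard library are available. Lean on these libraries where they do the work, as an engineer would, in place of code of your own. Each camera call takes 0.05 s, during which the arm holds its last target.

### The job

The chrome cup rack has worked loose: slide open the one box on the wooden tray whose lid has a long bar grip, leaving the other two boxes shut, take out the T-handled hex key and with it turn both sunken bolts in the rack's end feet clockwise until they stop. Only when both are tight, stand every cup that is out on the ledge upright in a free ring of the rack. Finish with the key standing back in its holder in that box and the lid slid fully shut, and leave the cups already in the rack and the other things on the ledge where they are.

Things in the scene. Friction and masses are not known exactly. Their poses are not given: they have to be found in the camera images.
- rack: chrome cup rack, fixed: plate 186 (x) by 274 mm (y), top 15 mm above the ledge; round end feet 38 mm across, 34 high; wire gallery 33 high. Six wire rings, 52 mm across inside, 8 high, each takes one cup's foot: centres at x = -44, +44 and y = -88, 0, +88 mm. Origin at ledge level under the plate's centre, z up
- socket_left (a point): middle of the hex socket's mouth of the left bolt (rack y = +160 mm), 22 mm above the ledge: the flat face of the bolt's head, sunk 12 mm below the foot's top in a 23 mm wide round recess. Hex socket 12.9 mm across flats, 15 mm deep. Axes as the rack's
- socket_right (a point): middle of the hex socket's mouth of the right bolt (rack y = -160 mm), 22 mm above the ledge: the flat face of the bolt's head, sunk 12 mm below the foot's top in a 23 mm wide round recess. Hex socket 12.9 mm across flats, 15 mm deep. Axes as the rack's
- bolt_left (a joint): turn of the left bolt, rad, growing clockwise seen from above; 5.0 is the hard stop where it is tight, and it starts somewhere between 0.3 and 2.0. At 0 two corners of its hex socket point along the rack's +x and -x. It turns stiffly, 0.06 N m, and stays where it is left
- bolt_right (a joint): turn of the right bolt, rad, growing clockwise seen from above; 5.0 is the hard stop where it is tight, and it starts somewhere between 0.3 and 2.0. At 0 two corners of its hex socket point along the rack's +x and -x. It turns stiffly, 0.06 N m, and stays where it is left
- key: T hex key, 130 g: hex shank 12 mm across flats, tip chamfered 3 mm, from the tip to 60 mm up; crossbar on top along key x, 50 long, 12 wide, 14 tall (60 to 74 mm up). Two hex corners point along +-x. Origin at the tip, z up the shank. At first upright in the holder of the bar-grip box, its x within 0.2 rad of the box's +y
- box_bar: key's box (bar-grip lid): fixed, one of three alike side by side, 74 mm apart, in varying order; 112 (x) by 72 by 92 mm tall, inside 102 by 62. Origin under its centre, 8 mm above the ledge; lid opens to -x. On its floor (5 mm up) a holder 46 mm square, 34 high, with a 17.5 mm square hole down to the floor on the box's axis for the key
- lid_bar (a joint): travel of the bar-grip lid, m: 0 shut, 0.096 fully open; it slides level towards the box's -x, about 1.5 N, and stays where it is left
- lid_round (a joint): travel of another box's lid, with a round knob 26 mm across, 18 tall; m, 0 shut; leave shut
- lid_square (a joint): travel of the third box's lid, with a square knob 20 mm wide, 18 tall; m, 0 shut; leave shut
- grip_bar (a point): middle of the bar grip on its lid (moves with the lid; axes as the box's): bar 44 mm along y, 11 mm wide in x, 18 mm tall above the lid's top; this point is 10 mm above the lid's top and 108.5 mm above the ledge. The lid plate is 108 mm (x) by 61 mm, the grip on its centre
- cup1: white demitasse cup to put back, upright on the ledge at first (None if absent; one to three are present): 55 mm tall, outer radius 19 mm at the foot, 27 at 22 mm up, 29 at the rim, wall 4, 120 g; ear handle on its +y side to 48 mm from the axis, 16 to 47 mm up. Origin at the centre of the foot's underside, z up
- cup2: white demitasse cup to put back, upright on the ledge at first (None if absent; one to three are present): 55 mm tall, outer radius 19 mm at the foot, 27 at 22 mm up, 29 at the rim, wall 4, 120 g; ear handle on its +y side to 48 mm from the axis, 16 to 47 mm up. Origin at the centre of the foot's underside, z up
- cup3: white demitasse cup to put back, upright on the ledge at first (None if absent; one to three are present): 55 mm tall, outer radius 19 mm at the foot, 27 at 22 mm up, 29 at the rim, wall 4, 120 g; ear handle on its +y side to 48 mm from the axis, 16 to 47 mm up. Origin at the centre of the foot's underside, z up
- kept1: a demitasse cup of the same shape that already stands in a ring of the rack (two of these four are present, the others None); stays where it is. Origin at the centre of its foot, handle on its +y side
- kept2: a demitasse cup of the same shape that already stands in a ring of the rack (two of these four are present, the others None); stays where it is. Origin at the centre of its foot, handle on its +y side
- kept3: a demitasse cup of the same shape that already stands in a ring of the rack (two of these four are present, the others None); stays where it is. Origin at the centre of its foot, handle on its +y side
- kept4: a demitasse cup of the same shape that already stands in a ring of the rack (two of these four are present, the others None); stays where it is. Origin at the centre of its foot, handle on its +y side
- jug: steel milk jug, 82 mm across, 105 mm tall, handle on its +y side to 74 mm; bystander. Origin under its centre
- tamper_stand: black plastic tamper stand 95 by 105 by 40 mm with the tamper standing in it, 112 mm tall in all; bystander. Origin under its centre
- sugar_bowl: white lidded sugar bowl, 92 mm across, 90 mm tall; bystander. Origin under its centre
- saucers: stack of five white saucers, 118 mm across, 38 mm tall; bystander. Origin under its centre
- spoon_jar: steel jar of spoons, 64 mm across, 138 mm tall with the spoons; bystander. Origin under its centre
There are look-alikes about, which are no part of the job. Leave any pink or turquoise look-alike of the cup3 alone.

How it is judged:
By the outcome, as a careful person would: the job done as asked, in the order asked, and still so for the second after the job is handed in, with the robot touching nothing.
Of kept1, kept2, kept3, kept4 only 2 to 2 are there at a start; the rules pass over those that are not, and their reading is None.
Of cup1, cup2, cup3 only 1 to 3 are there at a start; the rules pass over those that are not, and their reading is None.
At some moment in a run one of cup1, cup2, cup3 may be knocked a few centimetres aside while the robot is not near it.
It also fails if it takes over 210 s, if anything falls off the work surface, if the arm or the gripper's body presses on something with over 40 N, if the wrist force passes 120 N, or if a joint passes its speed limit or range.

## Working session

There is one attempt and no reset: what is moved stays moved. The work goes in short steps, Python scripts to look and compute and a tool call to move; the robot and the scene stay as the last step left them, time stands still between calls to the robot, and variables do not carry over. Pictures are saved under pics/ and viewed, and the job is handed in when it is done.

Besides the shell and the picture viewer there is one more tool, called after "Request:" as name(argument=value, ...) on one line, values as JSON. arm_command: Moves the arm, as the interface text tells. Its arguments: {"type":"object","properties":{"plan":{"type":"array"},"newtons":{"type":"number"}},"required":["plan"]}

```bash
mkdir -p pics; ls
python3 - <<'E'
from station import sensors, vision, job
import cv2
print(sensors.get_obs())
for n in ["side","top","wrist"]:
    cv2.imwrite(f"pics/{n}0.png",vision.camera(n)); print(n,vision.camera_params(n))
E
```

```text
pics
{'time_s': 0.0, 'qpos': array([-1.29961146e+00,  3.00466891e-01,  1.52161388e+00,  1.65841482e-06,
        1.32072582e+00, -6.66036512e-02]), 'joint_vel': array([-4.66001396e-04, -5.75629775e-04,  1.51711327e-04,  7.57829821e-04,
        5.47142823e-04,  6.61472850e-05]), 'tau': array([ 6.62401508e-04, -5.31803763e+01, -3.52739775e+01,  7.08385091e-02,
        2.43275869e-02, -9.21829610e-05]), 'ee_pos': array([ 0.18225478, -0.51887991,  0.40407463]), 'eef_rot': array([-3.14038152e+00, -8.23953127e-05,  3.37788052e-01]), 'force': array([ 0.8172411 , -0.13118951, -0.53711834]), 'moment': array([-0.03418558,  0.03005323, -0.01448291]), 'grip_width': 0.09389107833820101}
side {'intrinsics': array([[496.02825556,   0.        , 327.89255746],
       [  0.        , 496.02825556, 199.47181328],
       [  0.        ,   0.        ,   1.        ]]), 'rvec': array([ 2.16831973, -0.34547911,  0.18881338]), 'tvec': array([-0.48736097,  0.19614272,  1.53544123])}
top {'intrinsics': array([[495.59858984,   0.        , 310.65335439],
       [  0.        , 495.59858984, 202.659106  ],
       [  0.        ,   0.        ,   1.        ]]), 'rvec': array([ 2.16375828, -2.131699  ,  0.1141228 ]), 'tvec': array([0.03577463, 0.5251033 , 1.53287318])}
wrist {'intrinsics': array([[306.48129627,   0.        , 321.05329655],
       [  0.        , 306.48129627, 200.18556703],
       [  0.        ,   0.        ,   1.        ]]), 'rvec': array([-2.37847532,  1.68409832,  0.22959547]), 'tvec': array([-0.54921512, -0.02847929,  0.39183527])}
```

View pics/side0.png

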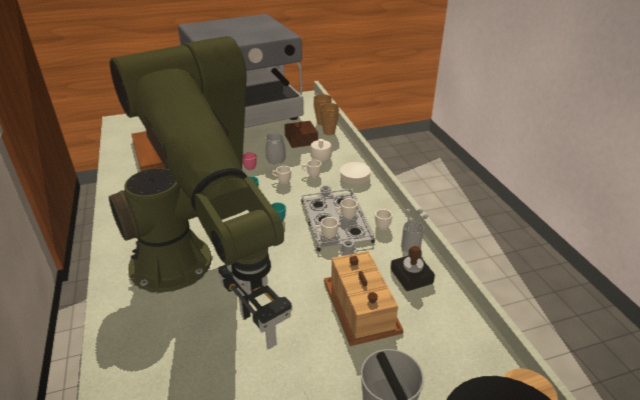

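View pics/top0.png

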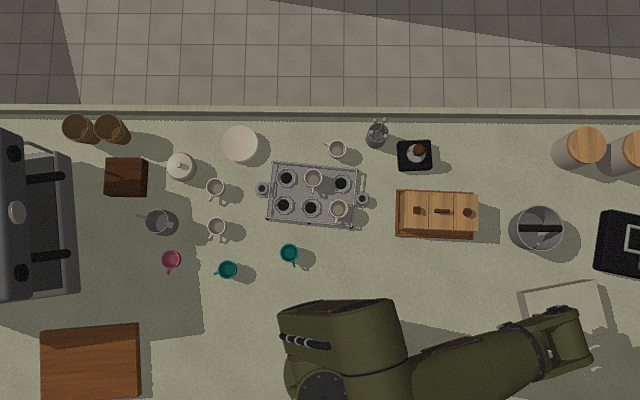

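View pics/wrist0.png

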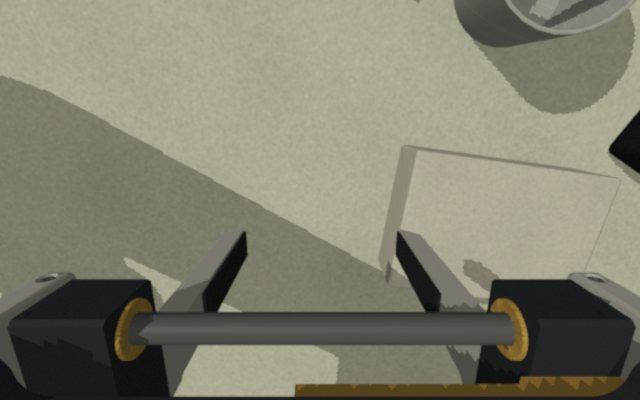

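Top view: bar-grip lid is the middle box (443,212). White cups are out at (215,187), (217,227) and (337,150), and kept cups are in the rack at (313,178) and (338,210). The boxes' opening side faces down in the picture.

```bash
cat > h.py <<'E'
from station import sensors, vision, job
import cv2, numpy as np
from scipy.optimize import least_squares
def P(cam):
    p=vision.camera_params(cam); return p["intrinsics"],np.array(p["rvec"]),np.array(p["tvec"])
def ray(cam,at,p=None):
    K,r,t=p or P(cam); R=cv2.Rodrigues(r)[0]
    d=R.T@np.linalg.inv(K)@np.array([at[1],at[0],1.]); c=-R.T@t
    return c,d
def onz(cam,at,z,p=None):
    c,d=ray(cam,at,p); return c+d*(z-c[2])/d[2]
def proj(cam,X,p=None):
    K,r,t=p or P(cam); u=cv2.projectPoints(np.array(X,float).reshape(-1,1,3),r,t,K,None)[0].reshape(-1,2)
    return u[:,::-1]
def tri(obs):
    A=np.zeros((3,3));b=np.zeros(3)
    for cam,at in obs:
        c,d=ray(cam,at); d/=np.linalg.norm(d); M=np.eye(3)-np.outer(d,d); A+=M;b+=M@c
    return np.linalg.solve(A,b)
E
python3 - <<'E'
from h import *
for cam in ["top","side"]:
    vision.camera(cam)
    for n,z in [("rack",0),("socket_left",.022),("socket_right",.022),("key",.013),("box_bar",.008),("grip_bar",.1085),("cup1",0),("kept1",.015),("jug",0),("tamper_stand",0),("sugar_bowl",0),("saucers",0),("spoon_jar",0)]:
        for d in vision.pinpoint(n,cam):
            print(cam,n,np.round(d["at"],1),round(d["confidence"],2),np.round(onz(cam,d["at"],z),4))
E
```

```text
top rack [195.4 313.5] 0.74 [0.5525 0.0355 0.    ]
top socket_left [188.4 262.5] 0.63 [0.5698 0.1987 0.022 ]
top socket_right [198. 363.] 0.72 [ 0.5432 -0.1224  0.022 ]
top socket_right [217.4 434.2] 0.42 [ 0.4844 -0.347   0.022 ]
top key [149.9 336.5] 0.53 [ 0.7006 -0.037   0.013 ]
top box_bar [215.  432.4] 0.61 [ 0.4934 -0.3446  0.008 ]
top grip_bar [212.6 442.8] 0.95 [ 0.4906 -0.3529  0.1085]
top cup1 [191. 220.] 0.88 [0.5628 0.3394 0.    ]
top cup1 [257.1 174.9] 0.83 [0.3472 0.4758 0.    ]
top cup1 [267.4 230.6] 0.74 [0.3174 0.2959 0.    ]
top cup1 [148.3 334.2] 0.68 [ 0.7089 -0.0299  0.    ]
top cup1 [249.8 291. ] 0.64 [0.3762 0.1046 0.    ]
top cup1 [228.4 221.2] 0.62 [0.4413 0.3308 0.    ]
top cup1 [170.4 182.1] 0.37 [0.6292 0.4664 0.    ]
top kept1 [180.7 310.4] 0.86 [0.598  0.0459 0.015 ]
top kept1 [210.6 336.9] 0.78 [ 0.5025 -0.0401  0.015 ]
top kept1 [188.8 260. ] 0.26 [0.5695 0.2075 0.015 ]
top kept1 [156.2 410.6] 0.22 [ 0.6822 -0.2758  0.015 ]
top jug [225.5 166.9] 0.73 [0.448  0.5069 0.    ]
top tamper_stand [156.2 412.7] 0.65 [ 0.6856 -0.2854  0.    ]
top sugar_bowl [1
[... 619 characters left out ...]
.  247.1] 0.66 [0.3318 0.4857 0.    ]
side cup1 [189.5 253.5] 0.59 [0.3244 0.3194 0.    ]
side cup1 [224.4 381.9] 0.55 [ 0.7007 -0.0234  0.    ]
side cup1 [245.6 408.1] 0.55 [ 0.7376 -0.1516  0.    ]
side cup1 [216.2 278.4] 0.52 [0.3743 0.1297 0.    ]
side kept1 [237.1 329. ] 0.81 [ 0.5008 -0.0493  0.015 ]
side kept1 [215.4 351. ] 0.65 [0.6102 0.0384 0.015 ]
side kept1 [220.3 336.7] 0.37 [0.554  0.0274 0.015 ]
side jug [160.8 275.1] 0.72 [0.4503 0.4989 0.    ]
side tamper_stand [277.9 412.9] 0.93 [ 0.6862 -0.2905  0.    ]
side sugar_bowl [157.4 319.7] 0.57 [0.6332 0.4696 0.    ]
side saucers [176.4 354.4] 0.94 [0.7189 0.2893 0.    ]
side spoon_jar [245.2 412.4] 0.89 [ 0.7518 -0.1541  0.    ]
```

Run:
```python
from h import *
im=vision.camera("top")
cv2.imwrite("pics/t1.png",cv2.resize(im[170:250,240:500],None,fx=3,fy=3,interpolation=cv2.INTER_CUBIC))
for n in ["lid_round","lid_square","lid_bar","box_bar"]:
    for d in vision.silhouettes(n,"top")[:2]:
        m=d["mask"]; r=cv2.minAreaRect(np.argwhere(m)[:,::-1].astype(np.float32))
        b=[np.round(onz("top",p[::-1],.1),3)[:2] for p in cv2.boxPoints(r)]
        print(n,d["at"],d["confidence"],m.sum(),r,b,np.round(onz("top",d["at"],.1),4))
# known lines
L=onz("top",[188.4,262.5],.022);R=onz("top",[198,363],.022);print((L+R)/2,np.linalg.norm(L-R),np.arctan2(-(L-R)[0],(L-R)[1]))
L=onz("side",[191.8,326.3],.022);R=onz("side",[246.6,347.7],.022);print((L+R)/2,np.linalg.norm(L-R),np.arctan2(-(L-R)[0],(L-R)[1]))
```

```text
lid_round [215.0, 466.6] 0.61 737 ((465.5, 212.0), (36.0, 21.0), 90.0) [array([ 0.548, -0.393]), array([ 0.549, -0.455]), array([ 0.441, -0.453]), array([ 0.44, -0.39])] [ 0.4853 -0.4259  0.1   ]
lid_square [209.8, 416.4] 0.84 717 ((416.0, 210.5), (35.0, 20.0), 90.0) [array([ 0.55 , -0.245]), array([ 0.55 , -0.306]), array([ 0.444, -0.304]), array([ 0.444, -0.245])] [ 0.4989 -0.2761  0.1   ]
lid_bar [211.2, 440.7] 0.76 702 ((441.0, 211.5), (35.0, 20.0), 90.0) [array([ 0.547, -0.321]), array([ 0.548, -0.381]), array([ 0.443, -0.379]), array([ 0.442, -0.319])] [ 0.4957 -0.3488  0.1   ]
box_bar [211.2, 441.7] 0.67 997 ((439.7701721191406, 212.0839385986328), (25.473155975341797, 40.10279846191406), 1.7357046604156494) [array([ 0.433, -0.305]), array([ 0.554, -0.311]), array([ 0.553, -0.387]), array([ 0.432, -0.381])] [ 0.4957 -0.3518  0.1   ]
[0.55647684 0.03812866 0.022     ] 0.3222322137623287 -0.08275443805656002
[0.55507207 0.03574543 0.022     ] 0.31274082341828585 -0.09897206774480372
```

View pics/t1.png

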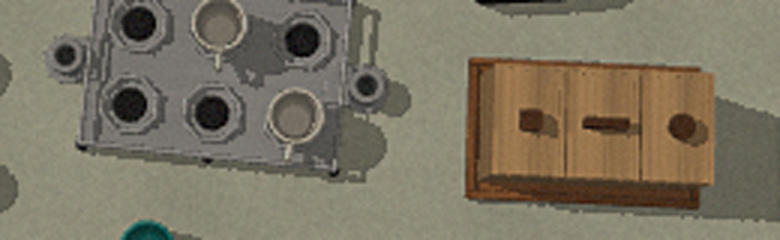

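```bash
cat >> h.py <<'E'
from scipy.spatial.transform import Rotation as Ro
def pose():
    o=sensors.get_obs(); return o["ee_pos"],Ro.from_euler("xyz",o["eef_rot"]).as_matrix()
def mv(x,y,z,yaw_deg):
    o=sensors.get_obs();p=o["ee_pos"]; y0=np.degrees(o["eef_rot"][2])
    d=(np.array([x,y,z])-p)/.4
    print("shift",np.round(d,4),"turn",round(((yaw_deg-y0+180)%360-180)/120,4),"now",np.round(p,4),round(y0,2))
def st():
    o=sensors.get_obs();print(o["time_s"],np.round(o["ee_pos"],4),np.round(np.degrees(o["eef_rot"]),2),"F",np.round(o["force"],2),"M",np.round(o["moment"],3),"w",round(o["grip_width"],4),"q",np.round(o["qpos"],3))
E
python3 - <<'E'
from h import *
p,R=pose(); c,d=ray("wrist",[200,320]); print(R.T@(c-p), R.T@(d/np.linalg.norm(d)))
mv(.47,-.345,.40,88)
E
```

```text
[ 0.0768987  -0.00018857  0.01975143] [-0.26503076 -0.00394483  0.96423189]
shift [ 0.7193  0.4348 -0.0116] turn 0.572 now [ 0.1823 -0.5189  0.4046] 19.35
```

Request:
arm_command(plan=[-0.3,0.72,0.435,0,0.572,-0.3,0.72,0.435,0,0.572,-0.3,0.72,0.435,0,0.572,-0.3,0.72,0.435,0,0.572,-0.3,0.72,0.435,0,0.572,-0.3,0.72,0.435,0,0.572,-0.3,0.72,0.435,0,0.572,-0.3,0.72,0.435,0,0.572,-0.3,0.72,0.435,0,0.572,-0.3,0.72,0.435,0,0.572,-0.3,0.72,0.435,0,0.572,-0.3,0.72,0.435,0,0.572], newtons=30)

```text
time_s: 3.0
ee_pos: [0.4698, -0.3454, 0.4048]
eef_rot: [3.141, 0.0, 1.533]
force: [0.4, 0.4, -0.1]
grip_width: 0.0614
```

Run:
```python
from h import *
st()
im=vision.camera("wrist"); cv2.imwrite("pics/w1.png",im)
for n,z in [("grip_bar",.1085),("lid_round",.0985),("lid_square",.0985),("lid_bar",.0985)]:
    for d in (vision.pinpoint if n=="grip_bar" else vision.silhouettes)(n,"wrist")[:2]: print(n,d["at"],d["confidence"],onz("wrist",d["at"],z))
```

```text
3.0 [ 0.4698 -0.3454  0.4048] [1.7999e+02 1.0000e-02 8.7810e+01] F [ 0.41  0.43 -0.12] M [-0.027 -0.098 -0.038] w 0.0614 q [-0.697  0.374  1.423  0.     1.345 -0.659]
grip_bar [201.0, 348.4] 0.62 [ 0.49511964 -0.34565751  0.1085    ]
lid_round [269.2, 336.4] 0.66 [ 0.48272427 -0.42110921  0.0985    ]
lid_square [118.3, 347.0] 0.96 [ 0.49574313 -0.27070827  0.0985    ]
lid_bar [198.7, 347.8] 0.75 [ 0.49558125 -0.34587588  0.0985    ]
```

View pics/w1.png

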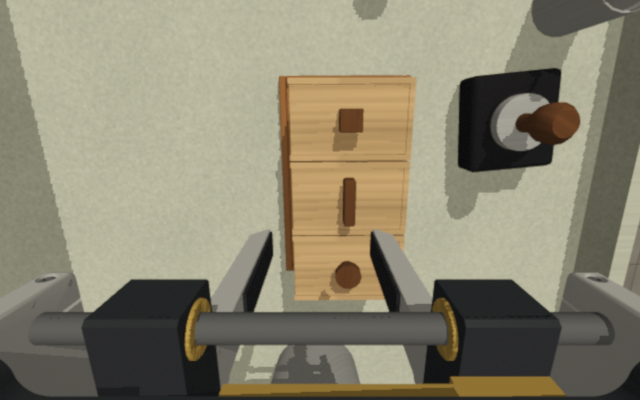

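Run:
```python
from h import *
im=vision.camera("wrist"); cv2.imwrite("pics/w1c.png",cv2.resize(im[60:320,260:440],None,fx=3,fy=3,interpolation=cv2.INTER_CUBIC)[:600*2][:780])
hsv=cv2.cvtColor(im,cv2.COLOR_BGR2HSV)
for at in [(120,351),(201,349),(274,347)]: print(onz("wrist",at,.1165), im[at])
# edges of box seam lines
g=cv2.cvtColor(im,cv2.COLOR_BGR2GRAY)
# bar: dark threshold
m=((im[...,2]<140)&(im[...,2]>60)&(im[...,0]<60)).astype(np.uint8)
n,l,s,c=cv2.connectedComponentsWithStats(m)
for i in range(1,n):
    if s[i,4]>100: 
        pts=np.argwhere(l==i)[:,::-1].astype(np.float32); print(s[i],c[i],cv2.minAreaRect(pts))
```

```text
[ 0.4976912  -0.27190303  0.1165    ] [35 61 98]
[ 0.49522405 -0.34310261  0.1165    ] [34 60 96]
[ 0.49247908 -0.41676987  0.1165    ] [32 57 93]
[ 281   77   13  194 1217] [286.92933443 188.43960559] ((286.18255615234375, 173.52474975585938), (193.03257751464844, 8.390088081359863), 88.26429748535156)
[ 534  102   45   42 1105] [559.27239819 119.75384615] ((559.2500610351562, 117.75000762939453), (42.42640686035156, 33.23401641845703), 45.0)
[338 109  25  25 600] [350.16333333 120.98833333] ((350.0, 121.0), (24.0, 24.0), 90.0)
[341 178  15  49 616] [348.11038961 202.27272727] ((347.8511047363281, 202.00949096679688), (13.427530288696289, 48.17160415649414), 1.5481575727462769)
[334 262  27  28 579] [346.77892919 275.48877375] ((347.0, 275.5), (27.0, 26.0), 90.0)
[184 297  28  64 662] [196.69335347 329.01661631] ((196.47694396972656, 328.68463134765625), (23.442564010620117, 64.00192260742188), 7.125016689300537)
[431 298  28  63 852] [446.99882629 329.50938967] ((445.48675537109375, 329.0018005371094), (63.45030975341797, 23.087448120117188), 82.303955078125)
[416 376 139   9 242] [480.91322314 378.75619835] ((485.0, 380.0), (138.0, 8.0), -0.0)
[ 218  387  350   10 1910] [412.27172775 393.06125654] ((392.5, 391.5), (349.0, 9.0), 0.0)
```

View pics/w1c.png

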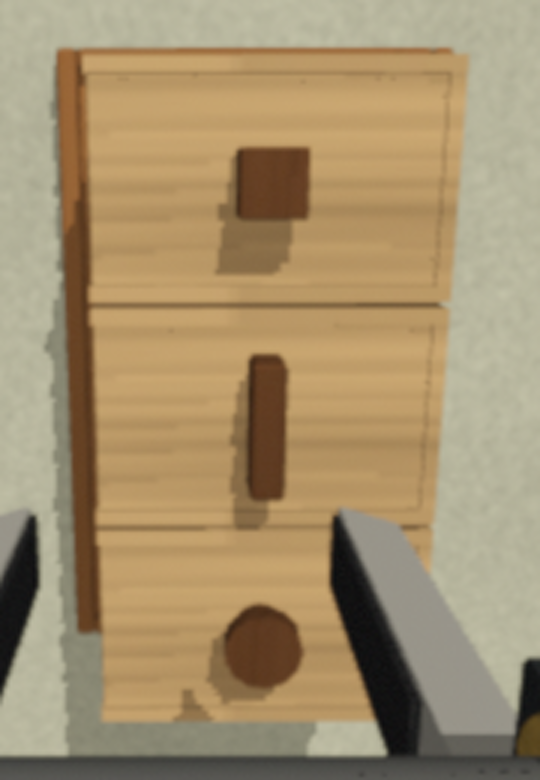

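Request:
arm_command(plan=[-0.3,0.063,0.002,0,0,-0.3,0.063,0.002,-0.15,0,-0.3,0.063,0.002,-0.254,0,-0.3,0.063,0.002,-0.254,0,-0.3,0.063,0.002,-0.254,0,1,0.063,0.002,-0.254,0,1,0.063,0.002,-0.254,0,1,0.063,0.002,-0.254,0,1,0.063,0.002,-0.254,0,1,0.063,0.002,-0.254,0,1,0.063,0.002,-0.254,0], newtons=20)

```text
time_s: 4.4
ee_pos: [0.4955, -0.3441, 0.3031]
eef_rot: [3.142, 0.0, 1.536]
force: [-0.3, 0.8, -0.2]
grip_width: 0.0163
```

Run:
```python
from h import *
st()
im=vision.camera("wrist"); cv2.imwrite("pics/w2.png",im)
```

```text
4.4 [ 0.4955 -0.3441  0.3031] [180.   0.  88.] F [-0.28  0.81 -0.24] M [-0.064 -0.015 -0.033] w 0.0163 q [-0.668  0.513  1.469 -0.     1.16  -0.633]
```

View pics/w2.png

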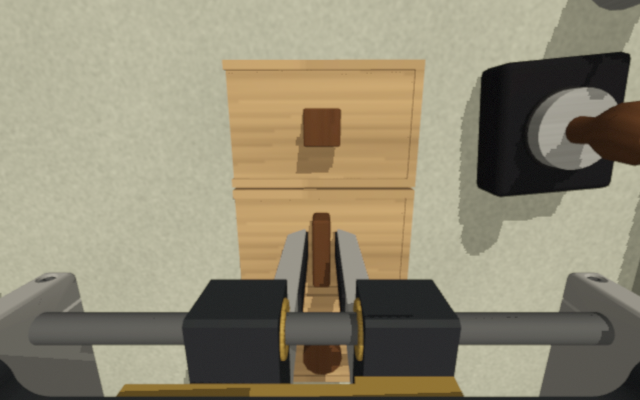

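Request:
arm_command(plan=[1,0,0,0,0,1,0,0,0,0,1,0,0,0,0,1,-0.03,0.001,0,0,1,-0.07,0.0025,0,0,1,-0.11,0.004,0,0,1,-0.15,0.0055,0,0,1,-0.19,0.007,0,0,1,-0.22,0.008,0,0,1,-0.242,0.0088,0,0,1,-0.242,0.0088,0,0,1,-0.242,0.0088,0,0])

```text
time_s: 5.65
ee_pos: [0.3992, -0.3406, 0.3032]
eef_rot: [3.139, 0.001, 1.536]
force: [9.7, -2.8, -5.7]
grip_width: 0.0109
```

Run:
```python
from h import *
st()
im=vision.camera("wrist"); cv2.imwrite("pics/w3.png",im)
```

```text
5.65 [ 0.3992 -0.3406  0.3032] [1.7983e+02 5.0000e-02 8.7990e+01] F [ 9.75 -2.78 -5.68] M [-0.529 -1.985  0.014] w 0.0109 q [-0.776  0.352  1.703  0.002  1.083 -0.742]
```

View pics/w3.png

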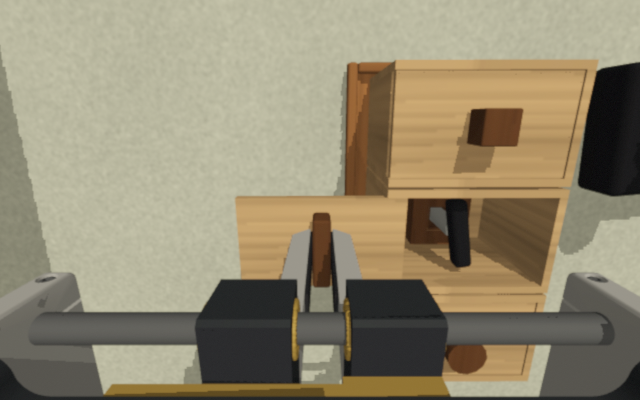

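Request:
arm_command(plan=[-0.4,0,0,0,0,-0.4,0,0,0,0,-0.4,0,0,0,0,-0.4,0,0,0.1,0,-0.4,0,0,0.22,0,-0.4,0.12,-0.03,0.22,0,-0.4,0.24,-0.06,0.22,0,-0.4,0.24,-0.06,0.22,0,-0.4,0.24,-0.06,0.22,0])

```text
time_s: 6.6
ee_pos: [0.495, -0.3645, 0.3898]
eef_rot: [-3.14, -0.001, 1.537]
force: [-0.4, -0.7, -0.1]
grip_width: 0.0659
```

Run:
```python
from h import *
st()
im=vision.camera("wrist"); cv2.imwrite("pics/w4.png",im)
cv2.imwrite("pics/w4c.png",cv2.resize(im[130:300,220:420],None,fx=4,fy=4,interpolation=cv2.INTER_CUBIC)[:600])
for d in vision.pinpoint("key","wrist"): print(d)
for d in vision.silhouettes("key","wrist")[:2]:
    m=d["mask"]; pts=np.argwhere(m)[:,::-1].astype(np.float32); r=cv2.minAreaRect(pts); print(d["at"],d["confidence"],r)
    for q in cv2.boxPoints(r): print(q,onz("wrist",q[::-1],.087))
```

```text
6.6 [ 0.495  -0.3645  0.3898] [-1.799e+02 -7.000e-02  8.804e+01] F [-0.38 -0.67 -0.1 ] M [-0.032 -0.124  0.015] w 0.0659 q [-0.694  0.457  1.341 -0.     1.346 -0.66 ]
{'at': [162.9, 324.3], 'confidence': 0.85}
[181.1, 325.3] 0.86 ((323.0000305175781, 180.49996948242188), (52.32398986816406, 12.343094825744629), 79.69515228271484)
[312.24805 155.86397] [ 0.4866769  -0.32262192  0.087     ]
[324.39203 153.65596] [ 0.49798888 -0.32097989  0.087     ]
[333.752   205.13597] [ 0.50545228 -0.37088207  0.087     ]
[321.60803 207.34398] [ 0.49362808 -0.37269929  0.087     ]
```

View pics/w4c.png

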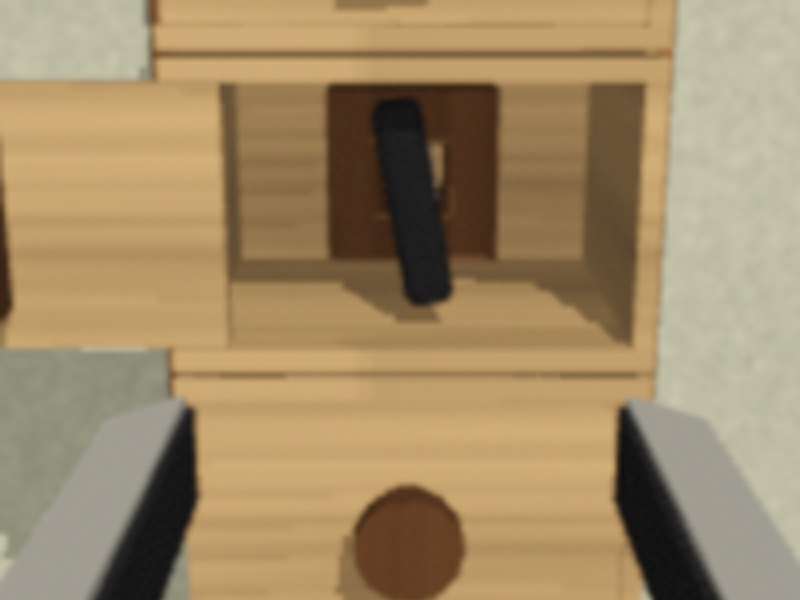

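Request:
arm_command(plan=[0.15,0.0025,0.045,0,0.085,0.15,0.0025,0.045,0,0.085,0.15,0.0025,0.045,0,0.085,0.15,0.0025,0.045,-0.08,0.085,0.15,0.0025,0.045,-0.16,0.085,0.15,0.0025,0.045,-0.24,0.085,0.15,0.0025,0.045,-0.3,0.085,0.15,0.0025,0.045,-0.3245,0.085,0.15,0.0025,0.045,-0.3245,0.085])

```text
time_s: 7.65
ee_pos: [0.4954, -0.347, 0.2605]
eef_rot: [-3.14, -0.001, 1.712]
force: [-0.0, 0.6, -1.4]
grip_width: 0.0398
```

Run:
```python
from h import *
st()
im=vision.camera("wrist"); cv2.imwrite("pics/w5.png",im)
```

```text
7.65 [ 0.4954 -0.347   0.2605] [-1.7994e+02 -6.0000e-02  9.8070e+01] F [-0.03  0.56 -1.37] M [-0.044 -0.117  0.005] w 0.0398 q [-0.672  0.568  1.493 -0.     1.082 -0.812]
```

View pics/w5.png

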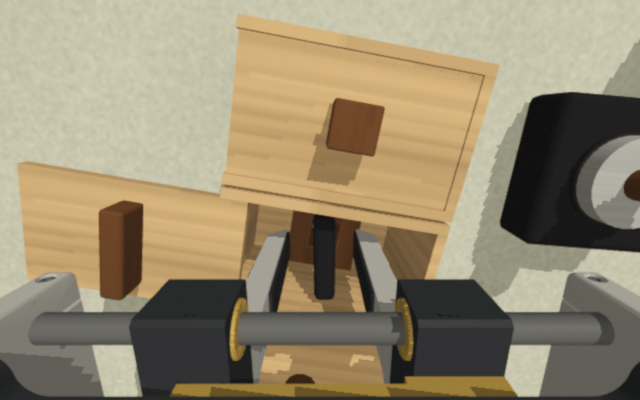

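Request:
arm_command(plan=[1,0,0,0,0,1,0,0,0,0,1,0,0,0,0,1,0,0,0,0,1,0,0,0,0,1,0,0,0,0,1,0,0,0.05,0,1,0,0,0.12,0,1,0,0,0.24,0,1,0,0,0.35,0,1,0,0,0.35,0], newtons=45)

```text
time_s: 8.8
ee_pos: [0.4957, -0.3466, 0.4075]
eef_rot: [3.135, 0.007, 1.714]
force: [0.0, 0.3, -0.9]
grip_width: 0.0113
```

Run:
```python
from h import *
st()
im=vision.camera("wrist"); cv2.imwrite("pics/w6.png",im)
```

```text
8.8 [ 0.4957 -0.3466  0.4075] [179.62   0.39  98.19] F [ 0.04  0.25 -0.91] M [-0.045 -0.125  0.005] w 0.0113 q [-0.671  0.42   1.353  0.     1.36  -0.814]
```

View pics/w6.png

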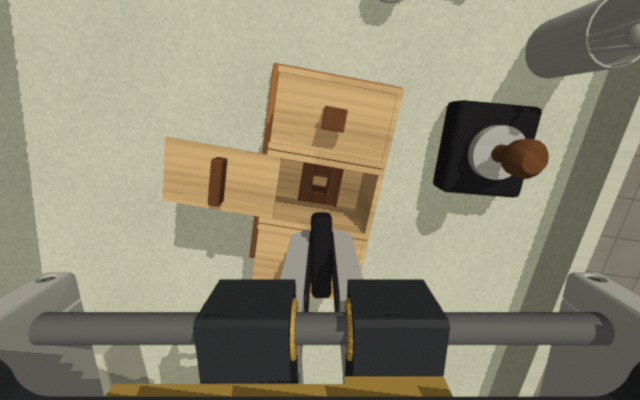

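Request:
arm_command(plan=[1,0.113,0.12,0,0,1,0.113,0.24,0,0,1,0.113,0.3665,0,0,1,0.113,0.3665,-0.1,0,1,0.113,0.3665,-0.2,0,1,0.113,0.3665,-0.3,0,1,0.113,0.3665,-0.344,0,1,0.113,0.3665,-0.344,0,1,0.113,0.3665,-0.344,0])

```text
time_s: 9.75
ee_pos: [0.5409, -0.2, 0.2634]
eef_rot: [-3.141, -0.001, 1.714]
force: [0.3, -0.3, -0.3]
grip_width: 0.0116
```

Run:
```python
from h import *
st()
im=vision.camera("wrist"); cv2.imwrite("pics/w7.png",im)
for n in ["socket_right","rack"]:
  for d in vision.pinpoint(n,"wrist"): print(n,d, onz("wrist",d["at"],.022 if n!="rack" else 0))
```

```text
9.75 [ 0.5409 -0.2     0.2634] [-1.7995e+02 -3.0000e-02  9.8190e+01] F [ 0.29 -0.3  -0.27] M [-0.047 -0.075  0.011] w 0.0116 q [-0.418  0.509  1.579  0.     1.055 -0.561]
socket_right {'at': [103.0, 341.1], 'confidence': 0.74} [ 0.5424392 -0.1131106  0.022    ]
```

View pics/w7.png

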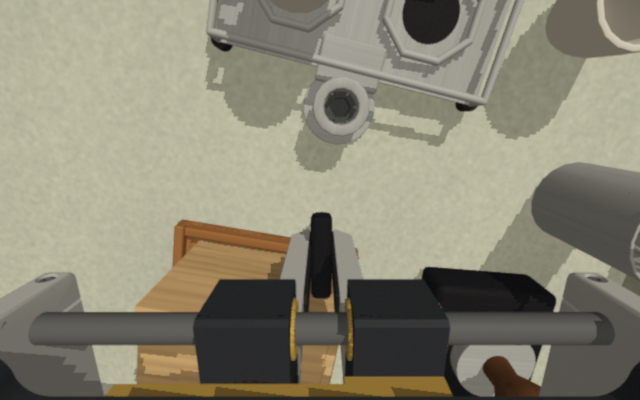

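Run:
```python
from h import *
acc=0
for i in range(6): acc=acc+vision.camera("wrist").astype(float)
im=np.clip(acc/6,0,255).astype(np.uint8); np.save("w7.npy",im)
c=im[75:135,310:375]; c=cv2.resize(c,None,fx=9,fy=9,interpolation=cv2.INTER_CUBIC)
c=cv2.convertScaleAbs(c,alpha=1.4,beta=-20)
cv2.imwrite("pics/w7c.png",c)
# position of local vertical
st()
```

```text
10.2 [ 0.5409 -0.2     0.264 ] [1.7998e+02 1.0000e-02 9.8190e+01] F [ 0.47 -0.48 -1.79] M [ 0.013 -0.097 -0.062] w 0.0116 q [-0.418  0.508  1.579  0.     1.054 -0.561]
```

View pics/w7c.png

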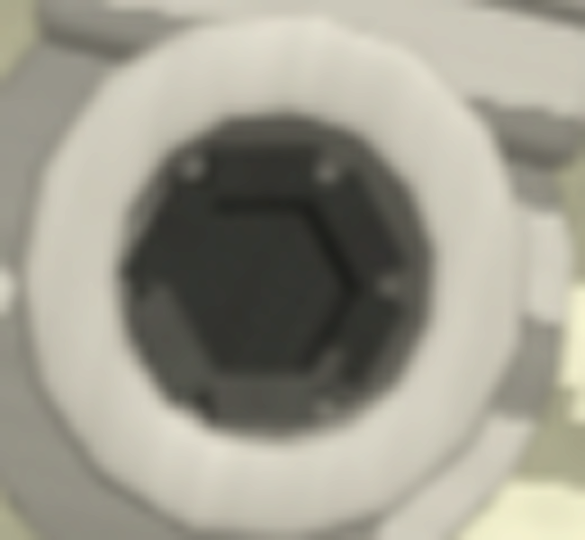

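```bash
cat >> h.py <<'E'
def corners(us,x0,y0,f,z=.022):
    W=[onz("wrist",[y0+(v+.5)/f-.5,x0+(u+.5)/f-.5],z)[:2] for u,v in us]
    W=np.array(W)
    # fit regular hexagon: center, radius, phase
    def res(p):
        d=W-p[:2]; a=np.arctan2(d[:,1],d[:,0]); e=(a-p[3]+np.pi/6)%(np.pi/3)-np.pi/6
        return np.r_[np.hypot(*d.T)-p[2], e*p[2]]
    p0=np.r_[W.mean(0),.008,np.arctan2(*(W[0]-W.mean(0))[::-1])]
    r=least_squares(res,p0,loss="soft_l1",f_scale=.0005); return r.x, np.degrees(r.x[3])%60, r.fun
E
python3 - <<'E'
from h import *
print(corners([(193,165),(330,170),(392,285),(330,405),(195,405)],310,75,9))
print(corners([(215,205),(310,205),(355,287),(310,373),(215,373)],310,75,9))
# foot top circle centre at z=.034 -> ellipse
for (u,v) in [(278,275),(275,278)]:
    print(onz("wrist",[75+(v+.5)/9-.5,310+(u+.5)/9-.5],.034))
E
```

```text
(array([ 0.54064859, -0.11546449,  0.01016952,  2.24946021]), np.float64(8.884576272582734), array([ 2.38730176e-04, -2.11085808e-04, -1.19517931e-04,  1.63480032e-04,
       -4.85792909e-05,  6.20070574e-05, -2.45139005e-04,  5.92232042e-05,
        2.26436134e-04, -1.09011177e-04]))
(array([ 0.54073174, -0.11560404,  0.00718501,  2.25202002]), np.float64(9.031242598206404), array([ 2.34691521e-05, -6.03752669e-05, -4.44851263e-05,  9.79024925e-05,
       -1.11926386e-05,  2.88515525e-05, -8.73001623e-05,  7.67022137e-05,
        7.75028580e-05, -9.69824915e-05]))
[ 0.54108152 -0.11486821  0.034     ]
[ 0.54089857 -0.11510567  0.034     ]
```

Run:
```python
from h import *
im=np.load("w7.npy")
c=cv2.convertScaleAbs(cv2.resize(im[200:320,280:365],None,fx=5,fy=5,interpolation=cv2.INTER_CUBIC),alpha=2,beta=20)
cv2.imwrite("pics/w7k.png",c)
p,R=pose()
for x in [.025,-.025]:
  for z in [.173,.187]:
    print(x,z,proj("wrist",p+R@np.array([x,0,z])))
for x,y in [(.025,.006),(.025,-.006)]: print(proj("wrist",p+R@np.array([x,y,.173])))
```

```text
0.025 0.173 [[219.09766689 321.94641562]]
0.025 0.187 [[211.13805555 321.86436373]]
-0.025 0.173 [[302.1027794  321.82826936]]
-0.025 0.187 [[288.75907038 321.76045844]]
[[219.10186928 333.31894158]]
[[219.09346429 310.57332081]]
```

View pics/w7k.png

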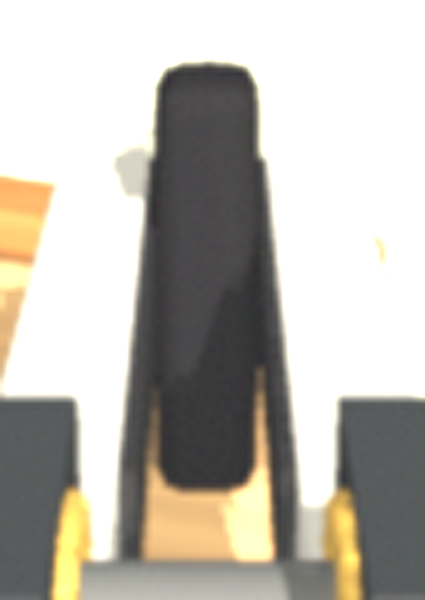

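Request:
arm_command(plan=[1,0,0,0.1,0,1,0,0,0.2,0,1,0.1,0.12,0.2,0.3,1,0.19,0.2425,0.2,0.757,1,0.19,0.2425,0.2,0.757,1,0.19,0.2425,0.2,0.757,1,0.19,0.2425,0.2,0.757,1,0.19,0.2425,0.2,0.757,1,0.19,0.2425,0.2,0.757,1,0.19,0.2425,0.2,0.757,1,0.19,0.2425,0.2,0.757,1,0.19,0.2425,0.2,0.757,1,0.19,0.2425,0.15,0.757,1,0.19,0.2425,0.1,0.757,1,0.19,0.2425,0.09,0.757,1,0.19,0.2425,0.09,0.757])

```text
time_s: 11.8
ee_pos: [0.6169, -0.103, 0.2994]
eef_rot: [3.141, -0.001, -2.984]
force: [-0.2, -1.1, -0.9]
grip_width: 0.0117
```

Run:
```python
from h import *
st()
im=vision.camera("wrist"); cv2.imwrite("pics/w8.png",im)
at=proj("wrist",[.541,-.116,.022])[0];print(at)
r,c=[int(x) for x in at]; r=max(r,35)
print("crop",c-35,r-30)
cv2.imwrite("pics/w8c.png",cv2.convertScaleAbs(cv2.resize(im[r-30:r+30,c-35:c+35],None,fx=9,fy=9,interpolation=cv2.INTER_CUBIC),alpha=1.4,beta=-20))
```

```text
11.8 [ 0.6169 -0.103   0.2994] [ 1.7998e+02 -5.0000e-02 -1.7099e+02] F [-0.17 -1.09 -0.88] M [ 0.049 -0.154  0.058] w 0.0117 q [-0.224  0.564  1.4    0.     1.179 -1.952]
[116.37670245 319.64585442]
crop 284 86
```

View pics/w8.png

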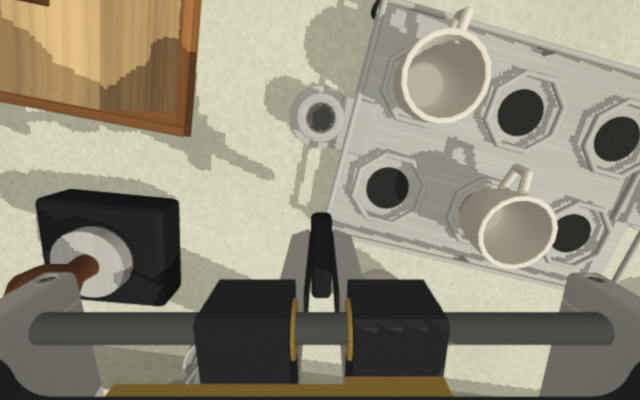

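View pics/w8c.png

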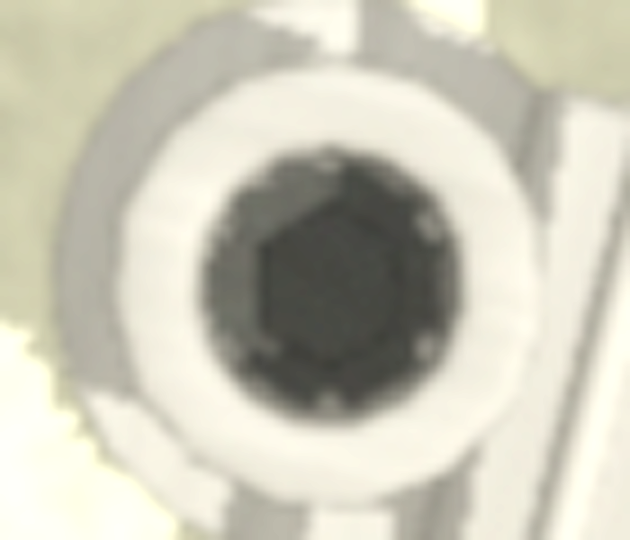

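Run:
```python
from h import *
print(corners([(330,165),(430,225),(426,345),(330,400),(235,350),(228,230)],284,86,9))
print(corners([(332,207),(400,248),(396,325),(328,363),(262,322),(262,243)],284,86,9))
```

```text
(array([ 0.54170624, -0.11543612,  0.01030103, -2.97079269]), np.float64(9.78611706131099), array([ 1.84091019e-04,  1.79966165e-04, -1.46717476e-04, -2.71261858e-04,
       -2.08106007e-05,  8.23361643e-05, -1.62355535e-04, -2.79100468e-05,
       -2.15037693e-04, -1.16963181e-04,  3.94439948e-04,  1.97934543e-04]))
(array([ 0.54157539, -0.11543441,  0.00695974, -3.01140431]), np.float64(7.459242753752193), array([-2.01875818e-04,  1.24622994e-04, -1.43815631e-05, -8.87337690e-05,
        1.79665683e-05,  1.68244581e-04,  2.50414323e-06, -1.74860784e-04,
        1.46047958e-04,  3.72656785e-06, -8.00660758e-05,  9.96166815e-05]))
```

Request:
arm_command(plan=[1,-0.1,-0.015,0.02,0,1,-0.1885,-0.031,0.02,0,1,-0.1885,-0.031,0,0,1,-0.1885,-0.031,-0.03,0,1,-0.1885,-0.031,-0.05,0,1,-0.1885,-0.031,-0.06,0,1,-0.1885,-0.031,-0.06,0,1,-0.1885,-0.031,-0.06,0], newtons=50)

```text
time_s: 12.65
ee_pos: [0.5418, -0.1153, 0.2756]
eef_rot: [3.142, -0.0, -2.984]
force: [-0.9, -0.4, -1.5]
grip_width: 0.0115
```

Run:
```python
from h import *
st()
```

```text
12.65 [ 0.5418 -0.1153  0.2756] [ 1.8000e+02 -1.0000e-02 -1.7096e+02] F [-0.95 -0.39 -1.52] M [ 0.088 -0.133 -0.015] w 0.0115 q [-0.276  0.448  1.639  0.     1.055 -2.004]
```

Request:
arm_command(plan=[1,0,0,-0.008,0,1,0,0,-0.016,0,1,0,0,-0.024,0,1,0,0,-0.032,0,1,0,0,-0.032,0,1,0,0,-0.032,0])

```text
time_s: 13.25
ee_pos: [0.5414, -0.1155, 0.2628]
eef_rot: [-3.142, -0.0, -2.984]
force: [0.8, -1.1, -2.3]
grip_width: 0.0116
```

Run:
```python
from h import *
st()
```

```text
13.25 [ 0.5414 -0.1155  0.2628] [-1.8000e+02 -1.0000e-02 -1.7097e+02] F [ 0.85 -1.09 -2.31] M [-0.158 -0.12   0.053] w 0.0116 q [-0.276  0.465  1.648 -0.     1.028 -2.005]
```

Request:
arm_command(plan=[1,0,0,-0.005,0,1,0,0,-0.01,0,1,0,0,-0.014,0,1,0,0,-0.014,0,1,0,0,-0.014,-0.05,1,0,0,-0.014,-0.1,1,0,0,-0.014,-0.15,1,0,0,-0.014,-0.15,1,0,0,-0.014,-0.15,1,0,0,-0.014,-0.15])

```text
time_s: 14.25
ee_pos: [0.5415, -0.1155, 0.2572]
eef_rot: [-3.141, 0.0, 2.988]
force: [-0.1, -5.3, -1.5]
grip_width: 0.0115
```

Run:
```python
from h import *
st()
```

```text
14.25 [ 0.5415 -0.1155  0.2572] [-179.98    0.    171.17] F [-0.11 -5.32 -1.46] M [-0.923 -0.11  -0.019] w 0.0115 q [-0.276  0.473  1.651 -0.     1.017 -1.693]
```

Request:
arm_command(plan=[1,0,0,0,-0.06,1,0,0,0,-0.12,1,0,0,0,-0.18,1,0,0,0,-0.24,1,0,0,0,-0.3,1,0,0,0,-0.36,1,0,0,0,-0.42,1,0,0,0,-0.48,1,0,0,0,-0.54,1,0,0,0,-0.6,1,0,0,0,-0.66,1,0,0,0,-0.72,1,0,0,0,-0.78,1,0,0,0,-0.84,1,0,0,0,-0.9,1,0,0,0,-0.9])

```text
time_s: 15.85
ee_pos: [0.5415, -0.1153, 0.2572]
eef_rot: [-3.142, -0.0, 1.1]
force: [0.1, -3.1, -1.4]
grip_width: 0.0115
```

Run:
```python
from h import *
st()
im=vision.camera("wrist"); cv2.imwrite("pics/w9.png",im)
```

```text
15.85 [ 0.5415 -0.1153  0.2572] [-1.8e+02 -1.0e-02  6.3e+01] F [ 0.09 -3.07 -1.41] M [-0.497 -0.177  0.018] w 0.0115 q [-0.276  0.473  1.651  0.     1.017  0.195]
```

View pics/w9.png

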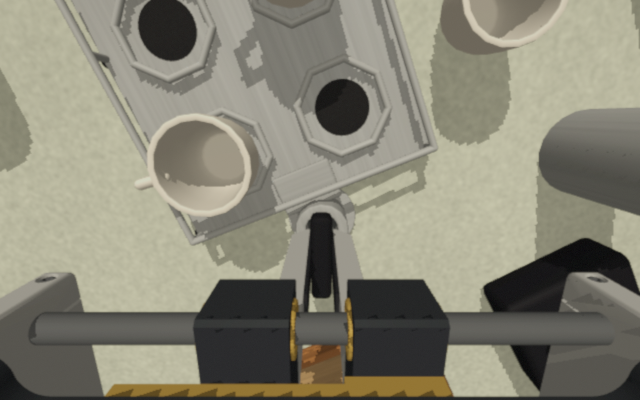

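Request:
arm_command(plan=[1,0,0,0,-0.06,1,0,0,0,-0.12,1,0,0,0,-0.18,1,0,0,0,-0.24,1,0,0,0,-0.3,1,0,0,0,-0.36,1,0,0,0,-0.42,1,0,0,0,-0.48,1,0,0,0,-0.54,1,0,0,0,-0.56,1,0,0,0,-0.58,1,0,0,0,-0.58])

```text
time_s: 17.1
ee_pos: [0.5415, -0.1153, 0.2572]
eef_rot: [-3.142, -0.0, -0.111]
force: [1.6, -2.3, -2.8]
grip_width: 0.0116
```

Run:
```python
from h import *
st()
```

```text
17.1 [ 0.5415 -0.1153  0.2572] [-1.80e+02 -2.00e-02 -6.36e+00] F [ 1.59 -2.33 -2.81] M [-0.408 -0.419  0.013] w 0.0116 q [-0.276  0.473  1.651  0.     1.017  1.406]
```

Request:
arm_command(plan=[1,0,0,0,-0.06,1,0,0,0,-0.12,1,0,0,0,-0.18,1,0,0,0,-0.24,1,0,0,0,-0.3,1,0,0,0,-0.36,1,0,0,0,-0.38,1,0,0,0,-0.38])

```text
time_s: 17.9
ee_pos: [0.5415, -0.1153, 0.2573]
eef_rot: [-3.141, 0.0, -0.907]
force: [1.3, -1.9, -2.1]
grip_width: 0.0115
```

Run:
```python
from h import *
st()
```

```text
17.9 [ 0.5415 -0.1153  0.2573] [-1.7998e+02  1.0000e-02 -5.1990e+01] F [ 1.28 -1.93 -2.06] M [-0.145 -0.214  0.03 ] w 0.0115 q [-0.276  0.473  1.651  0.     1.017  2.202]
```

Request:
arm_command(plan=[1,0,0,0,-0.03,1,0,0,0,-0.06,1,0,0,0,-0.07,1,0,0,0,-0.07])

```text
time_s: 18.3
ee_pos: [0.5415, -0.1154, 0.2573]
eef_rot: [-3.141, -0.0, -1.054]
force: [2.2, -1.7, -0.2]
grip_width: 0.0117
```

Run:
```python
from h import *
st()
```

```text
18.3 [ 0.5415 -0.1154  0.2573] [-1.7998e+02 -2.0000e-02 -6.0400e+01] F [ 2.19 -1.68 -0.17] M [-0.449 -0.436  0.007] w 0.0117 q [-0.276  0.473  1.651 -0.     1.017  2.349]
```

Request:
arm_command(plan=[1,0,0,0,-0.03,1,0,0,0,-0.06,1,0,0,0,-0.06])

```text
time_s: 18.6
ee_pos: [0.5416, -0.1154, 0.2574]
eef_rot: [-3.141, -0.0, -1.181]
force: [1.8, -2.3, -1.4]
grip_width: 0.0119
```

Run:
```python
from h import *
st()
im=vision.camera("wrist"); cv2.imwrite("pics/w10.png",im)
st()
for i in range(4): vision.camera("wrist"); print(sensors.get_obs()["moment"])
```

```text
18.6 [ 0.5416 -0.1154  0.2574] [-1.7997e+02 -3.0000e-02 -6.7660e+01] F [ 1.75 -2.29 -1.41] M [-0.586 -0.585  0.068] w 0.0119 q [-0.276  0.473  1.651 -0.     1.017  2.476]
18.65 [ 0.5416 -0.1154  0.2574] [-1.7997e+02 -3.0000e-02 -6.7570e+01] F [ 3.   -2.38 -0.3 ] M [-0.576 -0.638  0.115] w 0.0117 q [-0.276  0.473  1.651 -0.     1.017  2.474]
[-0.59217584 -0.61883742  0.05657459]
[-0.59519719 -0.56500007  0.06831968]
[-0.63248927 -0.69576396  0.08498824]
[-0.60612136 -0.69518036  0.08262088]
```

View pics/w10.png

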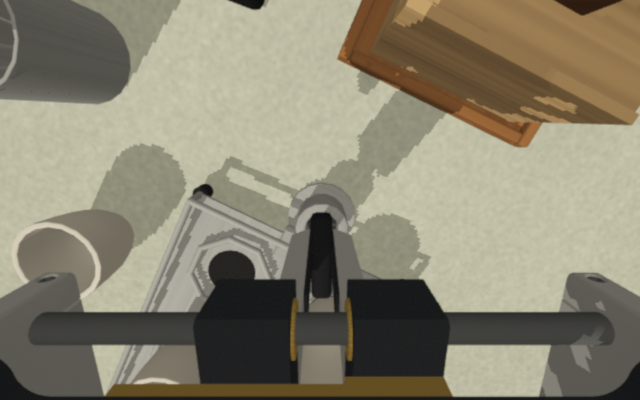

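Request:
arm_command(plan=[1,0,0,0,0.06,1,0,0,0,0.13,1,0,0,0,0.13,1,0,0,0.03,0.13,1,0,0,0.06,0.13,1,0,0,0.1,0.13,1,0,-0.1,0.12,0.13,1,0,-0.212,0.12,0.13,1,0,-0.212,0.12,0.8,1,0,-0.212,0.12,0.8,1,0,-0.212,0.12,0.8,1,0,-0.212,0.12,0.8,1,0,-0.212,0.12,0.8,1,0,-0.212,0.12,0.8,1,0,-0.212,0.12,0.8,1,0,-0.212,0.12,0.8,1,0,-0.212,0.12,0.8,1,0,-0.212,0.12,0.8,1,0,-0.212,0.12,0.8,1,0,-0.212,0.12,0.8])

```text
time_s: 20.85
ee_pos: [0.5414, -0.2001, 0.3056]
eef_rot: [-3.141, 0.0, 0.489]
force: [0.2, 0.4, -1.5]
grip_width: 0.0117
```

Run:
```python
from h import *
st(); mv(.541,-.2,.264,98.2)
```

```text
20.85 [ 0.5414 -0.2001  0.3056] [-1.7998e+02  1.0000e-02  2.8040e+01] F [ 0.23  0.4  -1.46] M [-0.03  -0.024 -0.024] w 0.0117 q [-0.417  0.457  1.547  0.     1.138  0.664]
shift [-0.001   0.0002 -0.1039] turn 0.5846 now [ 0.5414 -0.2001  0.3056] 28.04
```

Request:
arm_command(plan=[1,0,0,0,0.585,1,0,0,0,0.585,1,0,0,0,0.585,1,0,0,0,0.585,1,0,0,0,0.585,1,0,0,0,0.585,1,0,0,0,0.585,1,0,0,0,0.585,1,0,0,0,0.585,1,0,0,-0.05,0.585,1,0,0,-0.1,0.585,1,0,0,-0.104,0.585,1,0,0,-0.104,0.585])

```text
time_s: 22.15
ee_pos: [0.5415, -0.2002, 0.2639]
eef_rot: [-3.141, -0.0, 1.715]
force: [-0.3, -0.4, 0.2]
grip_width: 0.0115
```

Run:
```python
from h import *
st()
im=vision.camera("wrist")
a=cv2.resize(im[75:135,310:375],None,fx=6,fy=6,interpolation=cv2.INTER_CUBIC)
a=cv2.convertScaleAbs(a,alpha=1.4,beta=-20)
b=cv2.convertScaleAbs(cv2.resize(im[200:320,280:365],None,fx=3,fy=3,interpolation=cv2.INTER_CUBIC),alpha=2,beta=20)
cv2.imwrite("pics/w11c.png",np.hstack([a,b]))
print(a.shape,b.shape)
```

```text
22.15 [ 0.5415 -0.2002  0.2639] [-1.7997e+02 -2.0000e-02  9.8270e+01] F [-0.31 -0.38  0.15] M [ 0.01  -0.091  0.001] w 0.0115 q [-0.418  0.51   1.576  0.     1.056 -0.562]
(360, 390, 3) (360, 255, 3)
```

View pics/w11c.png

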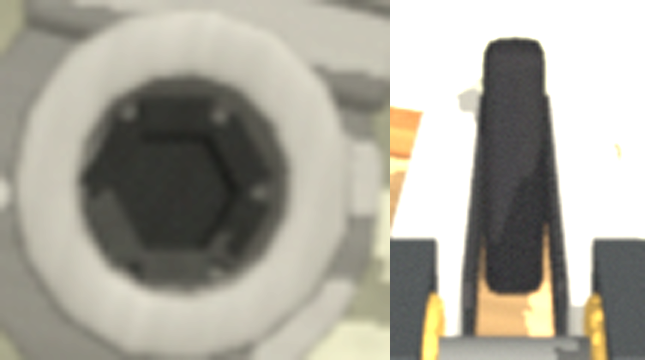

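Run:
```python
from h import *
print(corners([(128,112),(220,117),(259,192),(218,271)],310,75,6))
```

```text
(array([ 0.54565356, -0.11268747,  0.00691178,  2.76958558]), np.float64(38.68556494240448), array([ 0.00504838, -0.00110426, -0.00124842,  0.00439467, -0.0002805 ,
       -0.00053244,  0.00050285,  0.00029576]))
```

Run:
```python
from h import *
print(corners([(128,112),(220,117),(259,192),(218,271),(130,272)],310,75,6)[:2])
print(corners([(143,138),(207,138),(238,192),(207,248),(143,248)],310,75,6)[:2])
```

```text
(array([ 0.54129378, -0.11597762,  0.01009113,  2.24971851]), np.float64(8.899375921703268))
(array([ 0.54148666, -0.11590928,  0.00716281,  2.25331204]), np.float64(9.105269742105662))
```

Request:
arm_command(plan=[1,0,0,0.1,-0.06,1,0,0.1,0.1,-0.12,1,0,0.211,0.1,-0.18,1,0,0.211,0.1,-0.244,1,0,0.211,0.08,-0.244,1,0,0.211,0.05,-0.244,1,0,0.211,0.03,-0.244,1,0,0.211,0.02,-0.244,1,0,0.211,0.01,-0.244,1,0,0.211,0,-0.244,1,0,0.211,-0.01,-0.244,1,0,0.211,-0.017,-0.244,1,0,0.211,-0.017,-0.244])

```text
time_s: 23.5
ee_pos: [0.5414, -0.1158, 0.2565]
eef_rot: [-3.141, 0.0, 1.207]
force: [-0.2, -0.3, -0.7]
grip_width: 0.0117
```

Run:
```python
from h import *
st()
for i in range(4): vision.camera("wrist"); print(sensors.get_obs()["moment"],sensors.get_obs()["force"])
```

```text
23.5 [ 0.5414 -0.1158  0.2565] [-179.97    0.     69.16] F [-0.15 -0.26 -0.71] M [ 0.03  -0.042  0.018] w 0.0117 q [-0.277  0.474  1.652 -0.     1.016  0.087]
[-0.01618647 -0.03339805  0.00149937] [-0.36059606 -0.61669244 -0.6613226 ]
[-0.02378365 -0.04473978 -0.02608662] [ 0.11945861  0.16018193 -1.35240653]
[ 0.03138638 -0.03707327  0.02146822] [-0.12744825 -0.27001331 -0.46200392]
[-0.04726178 -0.054215   -0.06941691] [-0.59153539  0.73339253 -1.21791228]
```

Request:
arm_command(plan=[1,0,0,0,-0.04,1,0,0,0,-0.08,1,0,0,0,-0.12,1,0,0,0,-0.12])

```text
time_s: 24.1
ee_pos: [0.5415, -0.1157, 0.257]
eef_rot: [3.141, -0.0, 0.954]
force: [-0.2, 0.9, -1.7]
grip_width: 0.0115
```

Run:
```python
from h import *
st()
for i in range(4): im=vision.camera("wrist"); print(sensors.get_obs()["moment"],sensors.get_obs()["force"])
b=cv2.convertScaleAbs(cv2.resize(im[190:320,280:365],None,fx=4,fy=4,interpolation=cv2.INTER_CUBIC),alpha=2,beta=20)
cv2.imwrite("pics/w12.png",b)
```

```text
24.1 [ 0.5415 -0.1157  0.257 ] [ 1.7999e+02 -1.0000e-02  5.4680e+01] F [-0.18  0.92 -1.68] M [ 0.241 -0.029  0.04 ] w 0.0115 q [-0.277  0.474  1.651  0.     1.016  0.34 ]
[0.30005026 0.0151817  0.00988998] [ 0.41659321  0.96680836 -0.2570339 ]
[0.34636511 0.06002953 0.05430254] [-0.63889245  1.14084083 -0.28540544]
[0.34360683 0.02506587 0.0068186 ] [0.28913068 1.77276385 0.09703668]
[ 0.31050744 -0.04065424  0.03525959] [-0.44833684  1.42531294  1.47744599]
```

View pics/w12.png

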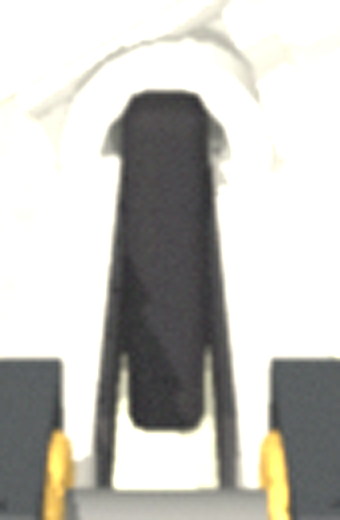

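Request:
arm_command(plan=[1,0,0,0,-0.04,1,0,0,0,-0.08,1,0,0,0,-0.08])

```text
time_s: 24.6
ee_pos: [0.5415, -0.1157, 0.257]
eef_rot: [3.141, -0.0, 0.788]
force: [-0.7, 2.2, 0.9]
grip_width: 0.0116
```

Run:
```python
from h import *
st()
M=[]
for i in range(6): im=vision.camera("wrist"); M.append(sensors.get_obs()["moment"])
print(np.mean(M,0),np.std(M,0)/6**.5)
b=cv2.convertScaleAbs(cv2.resize(im[190:320,280:365],None,fx=4,fy=4,interpolation=cv2.INTER_CUBIC),alpha=2,beta=20)
cv2.imwrite("pics/w13.png",b)
```

```text
24.6 [ 0.5415 -0.1157  0.257 ] [ 1.7999e+02 -1.0000e-02  4.5150e+01] F [-0.72  2.22  0.88] M [ 0.418 -0.03   0.035] w 0.0116 q [-0.277  0.474  1.651  0.     1.016  0.506]
[ 0.44890056 -0.03711266  0.09891606] [0.01285349 0.01436846 0.0090638 ]
```

View pics/w13.png

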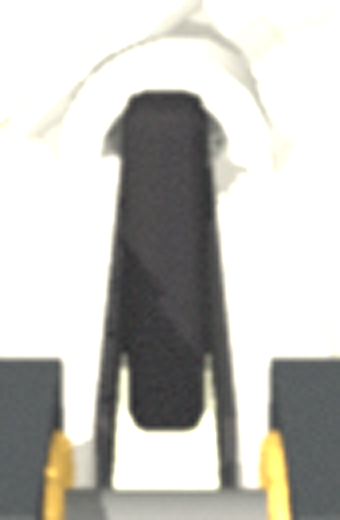

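Request:
arm_command(plan=[1,0,0,0,-0.04,1,0,0,0,-0.08,1,0,0,0,-0.12,1,0,0,0,-0.12])

```text
time_s: 25.3
ee_pos: [0.5415, -0.1157, 0.2569]
eef_rot: [-3.142, -0.0, 0.536]
force: [0.7, 3.0, -0.7]
grip_width: 0.0116
```

Run:
```python
from h import *
st()
M=[]
for i in range(6): im=vision.camera("wrist"); M.append(sensors.get_obs()["moment"])
print(np.mean(M,0),np.std(M,0)/6**.5)
b=cv2.convertScaleAbs(cv2.resize(im[190:320,280:365],None,fx=4,fy=4,interpolation=cv2.INTER_CUBIC),alpha=2,beta=20)
c=cv2.convertScaleAbs(cv2.resize(cv2.imread("pics/w10.png")[190:320,280:365],None,fx=4,fy=4,interpolation=cv2.INTER_CUBIC),alpha=2,beta=20)
cv2.imwrite("pics/w14.png",np.hstack([b,c]))
```

```text
25.3 [ 0.5415 -0.1157  0.2569] [-1.800e+02 -1.000e-02  3.072e+01] F [ 0.73  3.04 -0.65] M [ 0.481 -0.2    0.037] w 0.0116 q [-0.277  0.474  1.651  0.     1.016  0.758]
[ 0.54807145 -0.20530634  0.00813263] [0.01256457 0.00952122 0.00982073]
```

View pics/w14.png

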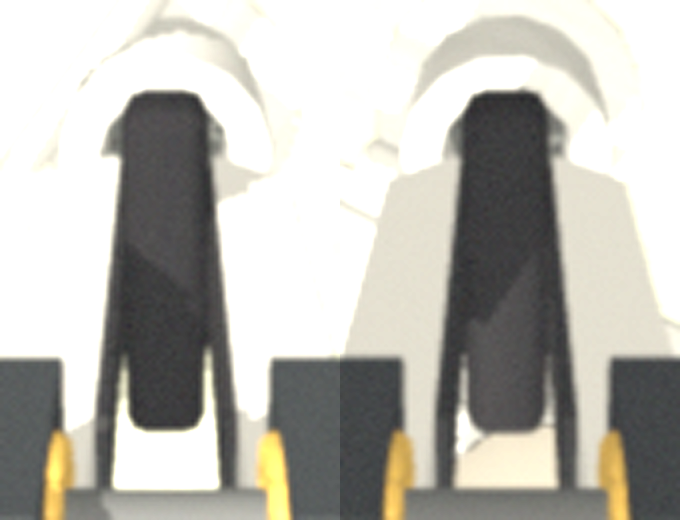

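Request:
arm_command(plan=[1,0,0,0.03,0,1,0,0,0.06,0,1,0,0,0.11,0,1,0,-0.1,0.12,0.06,1,0,-0.211,0.12,0.13,1,0,-0.211,0.12,0.2,1,0,-0.211,0.12,0.27,1,0,-0.211,0.12,0.34,1,0,-0.211,0.12,0.41,1,0,-0.211,0.12,0.48,1,0,-0.211,0.12,0.55,1,0,-0.211,0.12,0.562,1,0,-0.211,0.07,0.562,1,0,-0.211,0.018,0.562,1,0,-0.211,0.018,0.562,1,0,-0.211,0.018,0.562])

```text
time_s: 27.2
ee_pos: [0.5416, -0.2003, 0.2647]
eef_rot: [-3.141, 0.0, 1.712]
force: [0.1, 0.6, -0.8]
grip_width: 0.0116
```

Run:
```python
from h import *
st()
im=vision.camera("wrist")
a=cv2.resize(im[75:135,310:375],None,fx=9,fy=9,interpolation=cv2.INTER_CUBIC)
a=cv2.convertScaleAbs(a,alpha=1.4,beta=-20)
cv2.imwrite("pics/w15c.png",a)
```

```text
27.2 [ 0.5416 -0.2003  0.2647] [-1.7999e+02  1.0000e-02  9.8090e+01] F [ 0.08  0.64 -0.82] M [-0.054 -0.11  -0.021] w 0.0116 q [-0.418  0.509  1.576 -0.     1.057 -0.559]
```

View pics/w15c.png

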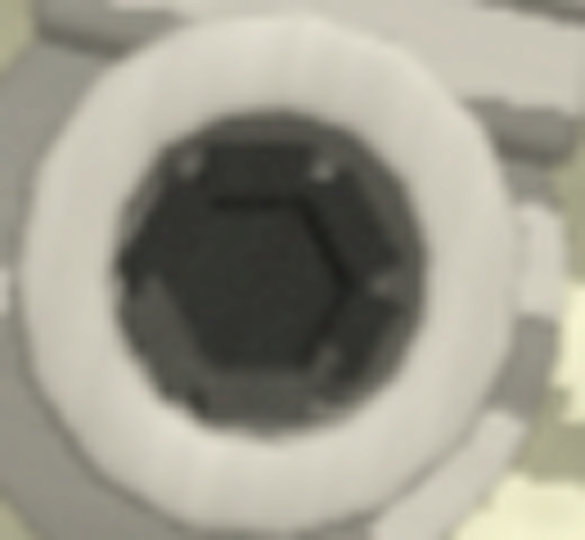

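Run:
```python
from h import *
p,R=pose()
im=vision.camera("side")
k=p+R@np.array([0,0,.2475]); print("tip pred",k,proj("side",k))
print("bar top pred",proj("side",p+R@np.array([0,0,.1735])), "fingertip",proj("side",p+R@np.array([0,0,.199])))
r,c=[int(x) for x in proj("side",k)[0]]
a=cv2.resize(im[r-70:r+25,c-50:c+50],None,fx=6,fy=6,interpolation=cv2.INTER_CUBIC)
cv2.imwrite("pics/s1.png",cv2.convertScaleAbs(a,alpha=1.5)); print(c-50,r-70)
```

```text
tip pred [ 0.54193038 -0.2004738   0.0177394 ] [[264.06323227 357.50488761]]
bar top pred [[245.58623686 358.5358546 ]] fingertip [[252.07397929 358.1738559 ]]
307 194
```

View pics/s1.png

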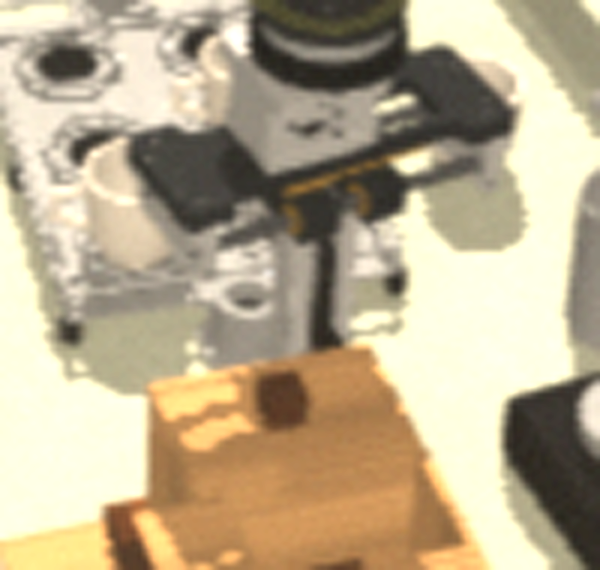

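Request:
arm_command(plan=[1,0,0,0.12,0,1,0,0,0.24,0,1,0,0,0.35,0,1,0,0,0.35,0,1,0,0,0.35,0])

```text
time_s: 27.8
ee_pos: [0.5412, -0.2001, 0.4053]
eef_rot: [3.14, 0.001, 1.713]
force: [-0.6, -0.4, -1.8]
grip_width: 0.0118
```

Run:
```python
from h import *
p,R=pose(); st()
im=vision.camera("side")
k=p+R@np.array([0,0,.2475]); print("tip pred",k,proj("side",k))
print("bar top pred",proj("side",p+R@np.array([0,0,.1735])), "fingertip",proj("side",p+R@np.array([0,0,.199])))
r,c=[int(x) for x in proj("side",k)[0]]
a=cv2.resize(im[r-50:r+35,c-50:c+50],None,fx=7,fy=7,interpolation=cv2.INTER_CUBIC)
cv2.imwrite("pics/s2.png",cv2.convertScaleAbs(a,alpha=1.3)); print(c-50,r-50)
```

```text
27.8 [ 0.5412 -0.2001  0.4053] [1.7988e+02 8.0000e-02 9.8170e+01] F [-0.58 -0.42 -1.77] M [ 0.036 -0.045 -0.005] w 0.0118 q [-0.418  0.359  1.441 -0.     1.339 -0.56 ]
tip pred [ 0.54175413 -0.20033889  0.15775539] [[228.15786868 359.48888324]]
bar top pred [[207.48904662 360.60770169]] fingertip [[214.75418884 360.21443423]]
309 178
```

View pics/s2.png

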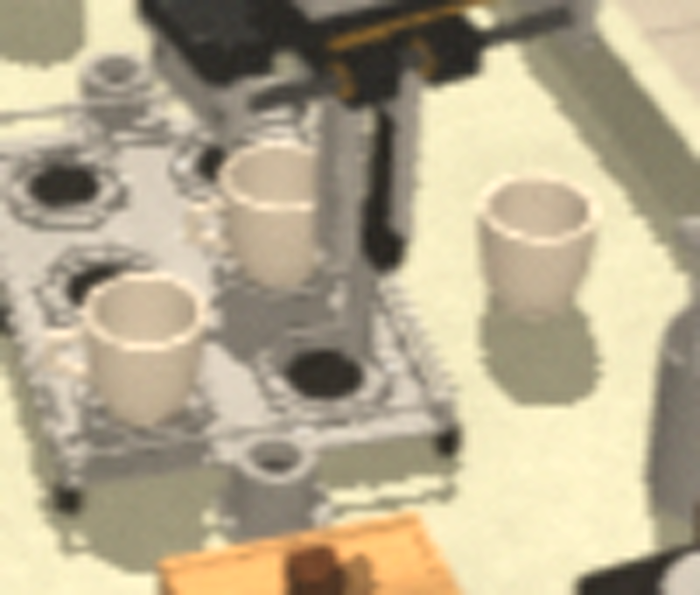

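Request:
arm_command(plan=[1,0,0.1,0,-0.06,1,0,0.211,-0.1,-0.12,1,0,0.211,-0.2,-0.18,1,0,0.211,-0.27,-0.244,1,0,0.211,-0.3,-0.244,1,0,0.211,-0.32,-0.244,1,0,0.211,-0.335,-0.244,1,0,0.211,-0.345,-0.244,1,0,0.211,-0.355,-0.244,1,0,0.211,-0.365,-0.244,1,0,0.211,-0.37,-0.244,1,0,0.211,-0.37,-0.244,1,0,0.211,-0.37,-0.244])

```text
time_s: 29.15
ee_pos: [0.5415, -0.1158, 0.2562]
eef_rot: [3.141, -0.0, 1.203]
force: [0.4, 0.8, -1.8]
grip_width: 0.0117
```

```bash
cat >> h.py <<'E'
def fm(n=6):
    M=[];F=[]
    for i in range(n): im=vision.camera("wrist"); o=sensors.get_obs(); M.append(o["moment"]);F.append(o["force"])
    print("F",np.round(np.mean(F,0),2),"M",np.round(np.mean(M,0),3),"+-",np.round(np.std(M,0)[2]/n**.5,3)); return im
E
python3 - <<'E'
from h import *
st();fm()
im=vision.camera("side")
k=[.5415,-.1157,.022]
r,c=[int(x) for x in proj("side",k)[0]]
a=cv2.resize(im[r-55:r+30,c-50:c+50],None,fx=7,fy=7,interpolation=cv2.INTER_CUBIC)
cv2.imwrite("pics/s3.png",cv2.convertScaleAbs(a,alpha=1.3)); print(c-50,r-55)
E
```

```text
29.15 [ 0.5415 -0.1158  0.2562] [179.98  -0.    68.92] F [ 0.41  0.78 -1.84] M [-0.011 -0.078 -0.043] w 0.0117 q [-0.277  0.475  1.652  0.     1.015  0.091]
F [ 0.2   0.28 -1.51] M [-0.024 -0.052  0.004] +- 0.017
297 190
```

View pics/s3.png

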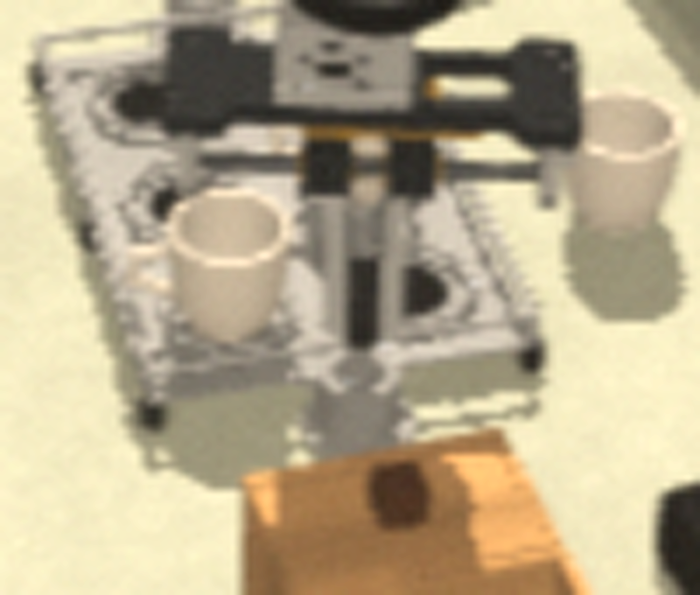

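Request:
arm_command(plan=[1,0,0,-0.004,0,1,0,0,-0.008,0,1,0,0,-0.008,0])

```text
time_s: 29.8
ee_pos: [0.5419, -0.1159, 0.2553]
eef_rot: [3.139, -0.0, 1.203]
force: [-7.3, 1.6, 24.0]
grip_width: 0.0117
```

Run:
```python
from h import *
st();fm(4)
```

```text
29.8 [ 0.5419 -0.1159  0.2553] [ 1.7985e+02 -1.0000e-02  6.8920e+01] F [-7.33  1.59 24.02] M [ 0.469  1.738 -0.019] w 0.0117 q [-0.277  0.477  1.652 -0.     1.011  0.091]
F [-7.24  2.06 24.32] M [0.447 1.738 0.011] +- 0.016
```

Request:
arm_command(plan=[1,0,0,-0.005,0,1,0,0,-0.005,0])

```text
time_s: 30.2
ee_pos: [0.5422, -0.1159, 0.2549]
eef_rot: [3.137, -0.0, 1.203]
force: [-11.2, 3.5, 41.1]
grip_width: 0.0115
```

Run:
```python
from h import *
st();fm(4)
```

```text
30.2 [ 0.5422 -0.1159  0.2549] [ 1.7973e+02 -2.0000e-02  6.8920e+01] F [-11.15   3.5   41.12] M [0.736 2.689 0.004] w 0.0115 q [-0.277  0.477  1.651 -0.     1.008  0.091]
F [-11.27   3.77  39.67] M [ 0.733  2.706 -0.016] +- 0.013
```

Request:
arm_command(plan=[1,0,0,0.016,0,1,0,0,0.016,-0.04,1,0,0,0.016,-0.07,1,0,0,0.016,-0.07,1,0,0,0.016,-0.07])

```text
time_s: 30.9
ee_pos: [0.5416, -0.1158, 0.2573]
eef_rot: [3.141, -0.0, 1.058]
force: [1.4, 1.0, -0.1]
grip_width: 0.0119
```

Run:
```python
from h import *
st();fm(6)
```

```text
30.9 [ 0.5416 -0.1158  0.2573] [ 1.7998e+02 -1.0000e-02  6.0630e+01] F [ 1.36  1.01 -0.11] M [-0.064 -0.331 -0.   ] w 0.0119 q [-0.277  0.473  1.651  0.     1.017  0.236]
F [ 1.66 -0.12 -0.38] M [-0.054 -0.441  0.022] +- 0.009
```

Request:
arm_command(plan=[1,0,0,0,-0.02,1,0,0,0,-0.04,1,0,0,0,-0.04])

```text
time_s: 31.5
ee_pos: [0.5416, -0.1158, 0.2573]
eef_rot: [3.141, -0.0, 0.972]
force: [2.5, 0.6, -0.7]
grip_width: 0.0117
```

Run:
```python
from h import *
st();im=fm(6)
b=cv2.convertScaleAbs(cv2.resize(im[190:320,280:365],None,fx=4,fy=4,interpolation=cv2.INTER_CUBIC),alpha=2,beta=20)
cv2.imwrite("pics/w16.png",b)
```

```text
31.5 [ 0.5416 -0.1158  0.2573] [ 1.7997e+02 -1.0000e-02  5.5690e+01] F [ 2.48  0.64 -0.7 ] M [-0.128 -0.699  0.006] w 0.0117 q [-0.277  0.473  1.651 -0.     1.017  0.322]
F [ 3.21 -0.63 -1.37] M [-0.177 -0.81   0.019] +- 0.014
```

Request:
arm_command(plan=[1,0,0,0,-0.02,1,0,0,0,-0.04,1,0,0,0,-0.04])

```text
time_s: 32.1
ee_pos: [0.5415, -0.1158, 0.2573]
eef_rot: [3.141, -0.0, 0.888]
force: [3.3, 0.1, -0.6]
grip_width: 0.0117
```

Run:
```python
from h import *
st();im=fm(6)
c=cv2.imread("pics/w16.png")
b=cv2.convertScaleAbs(cv2.resize(im[190:320,280:365],None,fx=4,fy=4,interpolation=cv2.INTER_CUBIC),alpha=2,beta=20)
cv2.imwrite("pics/w17.png",np.hstack([c,b]))
```

```text
32.1 [ 0.5415 -0.1158  0.2573] [179.98  -0.    50.9 ] F [ 3.3   0.09 -0.64] M [-0.216 -0.922  0.063] w 0.0117 q [-0.277  0.473  1.651 -0.     1.017  0.406]
F [ 3.59 -1.23 -1.35] M [-0.258 -0.948  0.084] +- 0.015
```

View pics/w17.png

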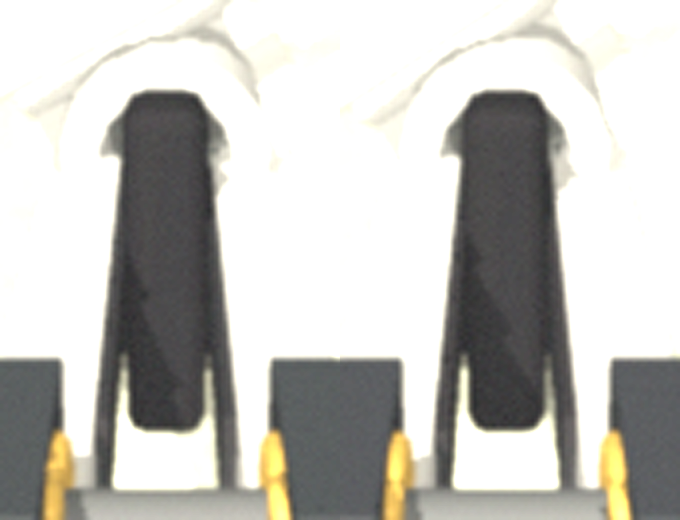

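Request:
arm_command(plan=[1,0,0,0,0.07,1,0,0,0,0.14,1,0,0,0,0.2,1,0,0,0,0.26,1,0,0,0,0.32,1,0,0,0,0.38,1,0,0,0,0.44,1,0,0,0,0.475,1,0,0,0,0.475,1,0,0,0.03,0.475,1,0,0,0.06,0.475,1,0,0,0.11,0.475,1,0,-0.1,0.12,0.475,1,0,-0.211,0.12,0.392,1,0,-0.211,0.07,0.392,1,0,-0.211,0.018,0.392,1,0,-0.211,0.018,0.392,1,0,-0.211,0.018,0.392])

```text
time_s: 34.2
ee_pos: [0.5415, -0.2001, 0.265]
eef_rot: [-3.141, -0.0, 1.709]
force: [0.7, -0.2, -1.5]
grip_width: 0.0117
```

Run:
```python
from h import *
st()
im=vision.camera("wrist")
a=cv2.resize(im[75:135,310:375],None,fx=9,fy=9,interpolation=cv2.INTER_CUBIC)
a=cv2.convertScaleAbs(a,alpha=1.4,beta=-20)
cv2.imwrite("pics/w18c.png",a)
```

```text
34.2 [ 0.5415 -0.2001  0.265 ] [-1.7995e+02 -2.0000e-02  9.7920e+01] F [ 0.69 -0.19 -1.5 ] M [-0.049 -0.059  0.026] w 0.0117 q [-0.417  0.508  1.576 -0.     1.058 -0.556]
```

View pics/w18c.png

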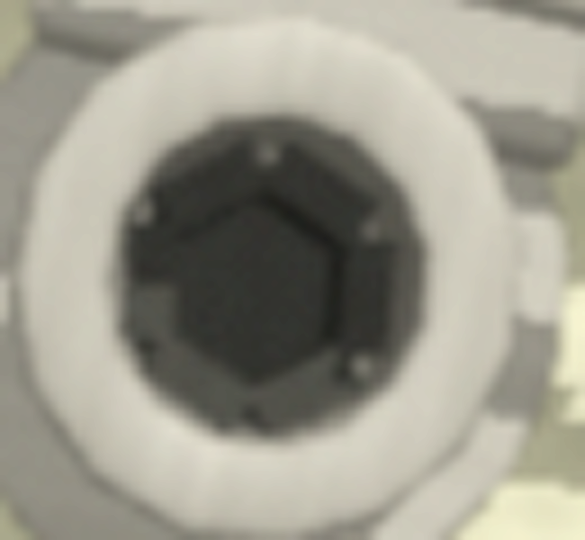

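Request:
arm_command(plan=[1,0,0,0.1,-0.016,1,0,0.1,0.1,-0.016,1,0,0.211,0.1,-0.016,1,0,0.211,0.1,-0.016,1,0,0.211,0.06,-0.016,1,0,0.211,0.03,-0.016,1,0,0.211,0.015,-0.016,1,0,0.211,0,-0.016,1,0,0.211,-0.01,-0.016,1,0,0.211,-0.017,-0.016,1,0,0.211,-0.017,-0.016,1,0,0.211,-0.017,-0.08,1,0,0.211,-0.017,-0.14,1,0,0.211,-0.017,-0.2,1,0,0.211,-0.017,-0.26,1,0,0.211,-0.017,-0.32,1,0,0.211,-0.017,-0.36,1,0,0.211,-0.017,-0.37,1,0,0.211,-0.017,-0.37])

```text
time_s: 36.15
ee_pos: [0.5416, -0.1158, 0.2579]
eef_rot: [3.141, -0.0, 0.936]
force: [0.2, 0.7, -0.5]
grip_width: 0.0117
```

Run:
```python
from h import *
st();fm()
```

```text
36.15 [ 0.5416 -0.1158  0.2579] [ 1.7997e+02 -2.0000e-02  5.3630e+01] F [ 0.24  0.71 -0.51] M [ 0.139 -0.264  0.026] w 0.0117 q [-0.277  0.472  1.651  0.     1.018  0.358]
F [1.35 0.59 1.28] M [ 0.181 -0.302  0.054] +- 0.009
```

Request:
arm_command(plan=[1,0,0,0,-0.03,1,0,0,0,-0.04,1,0,0,0,-0.04,1,0,0,0,-0.04])

```text
time_s: 36.85
ee_pos: [0.5415, -0.1158, 0.2578]
eef_rot: [3.141, -0.0, 0.852]
force: [1.2, 0.5, 2.2]
grip_width: 0.0113
```

Run:
```python
from h import *
st();fm()
```

```text
36.85 [ 0.5415 -0.1158  0.2578] [ 1.7998e+02 -1.0000e-02  4.8830e+01] F [1.23 0.45 2.23] M [ 0.134 -0.401  0.054] w 0.0113 q [-0.277  0.473  1.651  0.     1.018  0.442]
F [2.22 0.81 3.21] M [ 0.133 -0.443  0.127] +- 0.007
```

Request:
arm_command(plan=[1,0,0,0,0.06,1,0,0,0,0.11,1,0,0,0,0.11,1,0,0,0.03,0.11,1,0,0,0.06,0.11,1,0,0,0.11,0.11,1,0,-0.1,0.12,0.2,1,0,-0.211,0.12,0.27,1,0,-0.211,0.12,0.34,1,0,-0.211,0.12,0.408,1,0,-0.211,0.07,0.408,1,0,-0.211,0.018,0.408,1,0,-0.211,0.018,0.408,1,0,-0.211,0.018,0.408])

```text
time_s: 38.55
ee_pos: [0.5415, -0.2003, 0.2655]
eef_rot: [-3.141, -0.0, 1.704]
force: [-0.6, -0.3, -0.8]
grip_width: 0.012
```

Run:
```python
from h import *
st()
im=vision.camera("wrist")
a=cv2.resize(im[75:135,310:375],None,fx=9,fy=9,interpolation=cv2.INTER_CUBIC)
a=cv2.convertScaleAbs(a,alpha=1.4,beta=-20)
cv2.imwrite("pics/w19c.png",a)
```

```text
38.55 [ 0.5415 -0.2003  0.2655] [-1.7997e+02 -1.0000e-02  9.7640e+01] F [-0.61 -0.3  -0.76] M [ 0.037 -0.099  0.018] w 0.012 q [-0.418  0.508  1.575 -0.     1.059 -0.551]
```

View pics/w19c.png

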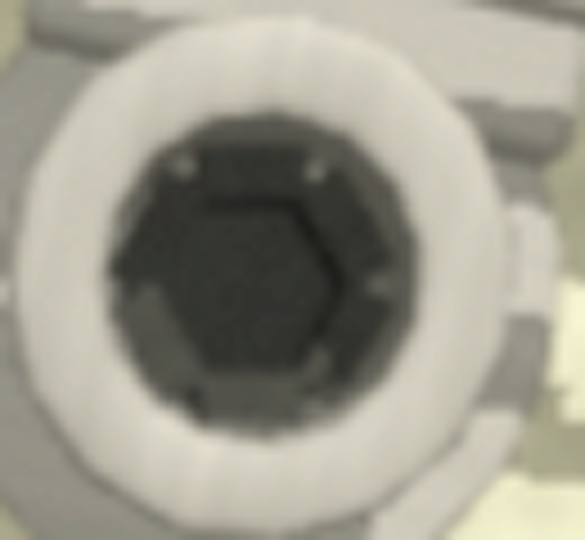

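Request:
arm_command(plan=[1,0,0,0.12,0,1,0,0,0.24,0,1,0.02,0.1,0.3,0,1,0.1,0.2,0.3,0,1,0.1,0.32,0.3,0,1,0.1,0.44,0.3,0,1,0.1,0.56,0.3,0,1,0.1,0.68,0.3,0,1,0.1,0.8,0.3,0,1,0.1,0.818,0.3,0,1,0.1,0.818,0.2,0,1,0.1,0.818,0.1,0,1,0.1,0.818,0.065,0,1,0.1,0.818,0.065,0,1,0.1,0.818,0.065,0])

```text
time_s: 40.1
ee_pos: [0.582, 0.1268, 0.293]
eef_rot: [3.139, -0.0, 1.705]
force: [0.6, -1.1, -0.8]
grip_width: 0.0115
```

Run:
```python
from h import *
st()
im=vision.camera("wrist"); cv2.imwrite("pics/w20.png",im)
at=proj("wrist",[.570,.203,.022])[0];print(at)
for d in vision.pinpoint("socket_left","wrist"): print(d)
r,c=[int(x) for x in at]; r=max(r,35)
print("crop",c-35,r-30)
cv2.imwrite("pics/w20c.png",cv2.convertScaleAbs(cv2.resize(im[r-30:r+30,c-35:c+35],None,fx=9,fy=9,interpolation=cv2.INTER_CUBIC),alpha=1.4,beta=-20))
```

```text
40.1 [0.582  0.1268 0.293 ] [179.86  -0.    97.68] F [ 0.64 -1.1  -0.79] M [-0.037 -0.112 -0.031] w 0.0115 q [0.153 0.509 1.501 0.    1.129 0.019]
[116.40947522 318.37592107]
{'at': [118.1, 316.3], 'confidence': 0.78}
crop 283 86
```

View pics/w20.png

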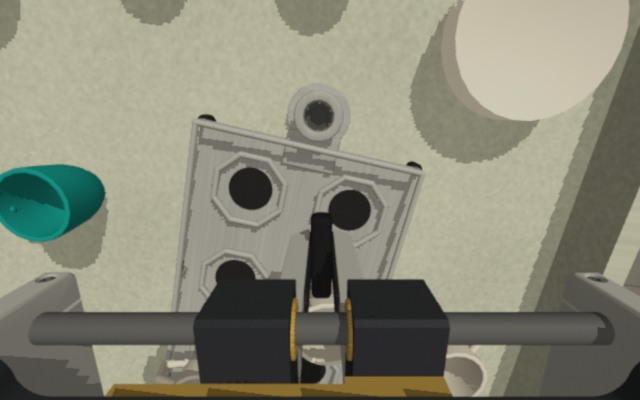

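View pics/w20c.png

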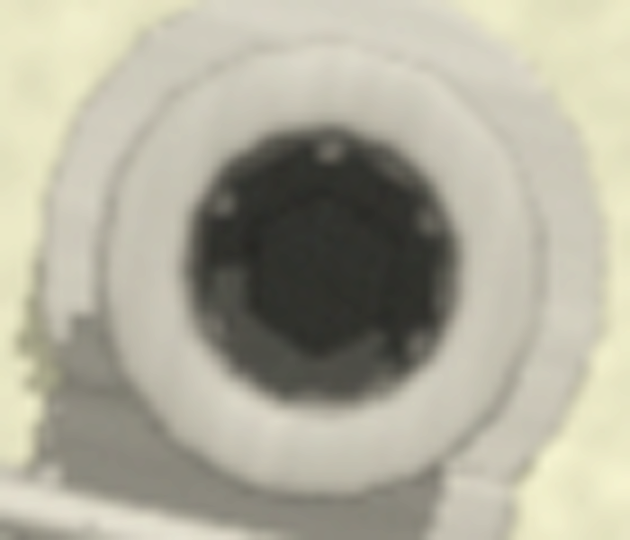

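Run:
```python
from h import *
print(corners([(330,152),(430,220),(415,348),(315,393),(215,327),(225,205)],283,86,9)[:2])
print(corners([(328,195),(392,238),(385,325),(318,358),(250,315),(258,232)],283,86,9)[:2])
R=np.array([.5413,-.1157]);L=np.array([.570,.203])
```

```text
(array([0.56984187, 0.20328924, 0.01034009, 1.62449947]), np.float64(33.076963254252846))
(array([0.56988302, 0.20305618, 0.00693138, 1.6388967 ]), np.float64(33.90186403872373))
```

Request:
arm_command(plan=[1,0,0,0.05,0.07,1,-0.029,0.1,0.05,0.14,1,-0.029,0.191,0.05,0.21,1,-0.029,0.191,0.05,0.28,1,-0.029,0.191,0.05,0.35,1,-0.029,0.191,0.05,0.42,1,-0.029,0.191,0.05,0.49,1,-0.029,0.191,0.05,0.56,1,-0.029,0.191,0.05,0.63,1,-0.029,0.191,0.05,0.7,1,-0.029,0.191,0.05,0.77,1,-0.029,0.191,0.05,0.84,1,-0.029,0.191,0.05,0.91,1,-0.029,0.191,0.05,0.965,1,-0.029,0.191,0.05,0.965,1,-0.029,0.191,0.02,0.965,1,-0.029,0.191,-0.01,0.965,1,-0.029,0.191,-0.03,0.965,1,-0.029,0.191,-0.044,0.965,1,-0.029,0.191,-0.044,0.965])

```text
time_s: 42.2
ee_pos: [0.5698, 0.2034, 0.2721]
eef_rot: [3.141, -0.002, -2.557]
force: [0.7, -0.1, 0.0]
grip_width: 0.0116
```

Run:
```python
from h import *
st(); mv(.5703,.2032,.257,213.5)
```

```text
42.2 [0.5698 0.2034 0.2721] [ 1.7997e+02 -9.0000e-02 -1.4652e+02] F [ 0.68 -0.08  0.02] M [ 0.131 -0.137  0.014] w 0.0116 q [ 0.282  0.554  1.485  0.     1.104 -1.873]
shift [ 0.0013 -0.0004 -0.0377] turn 0.0002 now [0.5698 0.2034 0.2721] -146.52
```

Request:
arm_command(plan=[1,0.001,0,-0.008,0,1,0.001,0,-0.016,0,1,0.001,0,-0.024,0,1,0.001,0,-0.03,0,1,0.001,0,-0.036,0,1,0.001,0,-0.036,0,1,0.001,0,-0.036,0])

```text
time_s: 42.9
ee_pos: [0.5703, 0.2034, 0.2589]
eef_rot: [3.142, -0.0, -2.557]
force: [0.5, -1.2, -1.0]
grip_width: 0.0117
```

Run:
```python
from h import *
st()
```

```text
42.9 [0.5703 0.2034 0.2589] [ 180.     -0.   -146.49] F [ 0.49 -1.19 -1.05] M [ 0.039 -0.127  0.052] w 0.0117 q [ 0.282  0.571  1.492  0.     1.078 -1.874]
```

Request:
arm_command(plan=[1,0,0,-0.003,-0.06,1,0,0,-0.003,-0.12,1,0,0,-0.003,-0.18,1,0,0,-0.003,-0.24,1,0,0,-0.003,-0.3,1,0,0,-0.003,-0.36,1,0,0,-0.003,-0.42,1,0,0,-0.003,-0.48,1,0,0,-0.003,-0.54,1,0,0,-0.003,-0.6,1,0,0,-0.003,-0.66,1,0,0,-0.003,-0.72,1,0,0,-0.003,-0.78,1,0,0,-0.003,-0.84,1,0,0,-0.003,-0.9,1,0,0,-0.003,-0.96,1,0,0,-0.003,-1,1,0,0,-0.003,-1])

```text
time_s: 44.7
ee_pos: [0.5703, 0.2033, 0.2576]
eef_rot: [-3.141, 0.0, 1.631]
force: [0.1, -0.7, -2.9]
grip_width: 0.0117
```

Request:
arm_command(plan=[1,0,0,0,-0.06,1,0,0,0,-0.12,1,0,0,0,-0.18,1,0,0,0,-0.24,1,0,0,0,-0.3,1,0,0,0,-0.36,1,0,0,0,-0.42,1,0,0,0,-0.48,1,0,0,0,-0.54,1,0,0,0,-0.6,1,0,0,0,-0.66,1,0,0,0,-0.69,1,0,0,0,-0.69])

```text
time_s: 46.0
ee_pos: [0.5703, 0.2032, 0.2576]
eef_rot: [3.141, 0.0, 0.189]
force: [-0.4, -2.0, -2.5]
grip_width: 0.0118
```

Run:
```python
from h import *
st();fm()
```

```text
46.0 [0.5703 0.2032 0.2576] [1.7998e+02 2.0000e-02 1.0800e+01] F [-0.38 -1.96 -2.53] M [-0.622  0.046  0.034] w 0.0118 q [ 0.282  0.573  1.493 -0.     1.076  1.664]
F [-0.3  -3.54 -1.95] M [-0.788  0.103  0.028] +- 0.006
```

Request:
arm_command(plan=[1,0,0,0,-0.06,1,0,0,0,-0.12,1,0,0,0,-0.18,1,0,0,0,-0.18,1,0,0,0,-0.18])

```text
time_s: 46.8
ee_pos: [0.5703, 0.2033, 0.2576]
eef_rot: [3.141, 0.0, -0.186]
force: [-0.7, -4.7, -1.4]
grip_width: 0.0116
```

Run:
```python
from h import *
st();fm()
```

```text
46.8 [0.5703 0.2033 0.2576] [ 1.7998e+02  1.0000e-02 -1.0640e+01] F [-0.72 -4.75 -1.43] M [-1.16   0.265 -0.016] w 0.0116 q [ 0.282  0.573  1.493 -0.     1.076  2.039]
F [-0.92 -4.76 -1.24] M [-1.131  0.283  0.016] +- 0.012
```

Request:
arm_command(plan=[1,0,0,0,-0.06,1,0,0,0,-0.12,1,0,0,0,-0.18,1,0,0,0,-0.2,1,0,0,0,-0.2])

```text
time_s: 47.6
ee_pos: [0.5702, 0.2033, 0.2576]
eef_rot: [3.141, 0.0, -0.608]
force: [-1.7, -4.5, -0.8]
grip_width: 0.0118
```

Run:
```python
from h import *
st();fm()
```

```text
47.6 [0.5702 0.2033 0.2576] [ 1.7997e+02  1.0000e-02 -3.4850e+01] F [-1.73 -4.49 -0.77] M [-1.089  0.385  0.059] w 0.0118 q [ 0.282  0.573  1.493 -0.     1.076  2.461]
F [-1.63 -5.01 -1.1 ] M [-1.125  0.397  0.034] +- 0.012
```

Request:
arm_command(plan=[1,0,0,0.04,0,1,0,0,0.08,0,1,0,0,0.13,0,1,0,0,0.13,0.07,1,0.0295,-0.1,0.13,0.14,1,0.0295,-0.19,0.13,0.21,1,0.0295,-0.19,0.13,0.28,1,0.0295,-0.19,0.13,0.35,1,0.0295,-0.19,0.13,0.42,1,0.0295,-0.19,0.13,0.49,1,0.0295,-0.19,0.13,0.56,1,0.0295,-0.19,0.13,0.63,1,0.0295,-0.19,0.13,0.7,1,0.0295,-0.19,0.13,0.77,1,0.0295,-0.19,0.13,0.84,1,0.0295,-0.19,0.11,0.91,1,0.0295,-0.19,0.09,0.98,1,0.0295,-0.19,0.09,1,1,0.0295,-0.19,0.09,1])

```text
time_s: 49.8
ee_pos: [0.5821, 0.1278, 0.2937]
eef_rot: [3.141, -0.001, 1.488]
force: [0.7, -0.1, -0.3]
grip_width: 0.0116
```

Run:
```python
from h import *
st()
im=vision.camera("wrist")
at=proj("wrist",[.570,.203,.022])[0];print(at)
r,c=[int(x) for x in at]; r=max(r,35)
print("crop",c-35,r-30)
cv2.imwrite("pics/w21c.png",cv2.convertScaleAbs(cv2.resize(im[r-30:r+30,c-35:c+35],None,fx=9,fy=9,interpolation=cv2.INTER_CUBIC),alpha=1.4,beta=-20))
```

```text
49.8 [0.5821 0.1278 0.2937] [ 1.7997e+02 -5.0000e-02  8.5250e+01] F [ 0.74 -0.09 -0.33] M [-0.038 -0.058  0.042] w 0.0116 q [1.550e-01 5.090e-01 1.499e+00 1.000e-03 1.133e+00 2.370e-01]
[120.59684645 298.19373086]
crop 263 90
```

View pics/w21c.png

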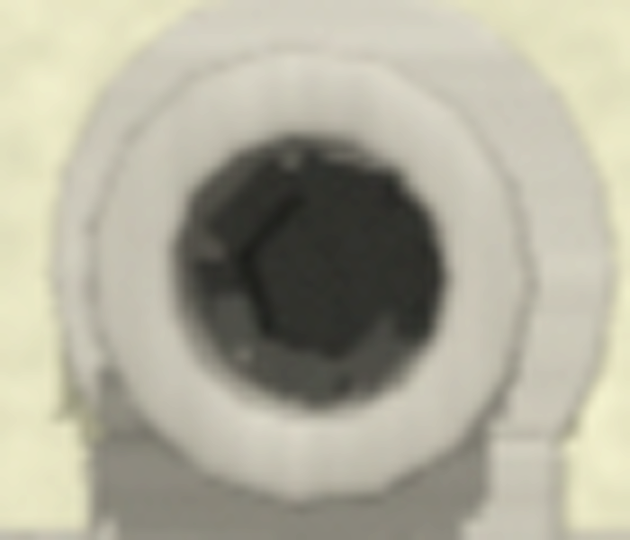

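Run:
```python
from h import *
for u,v in [(292,160),(212,250),(245,352),(343,385),(245,250),(270,325),(335,352)]:
    W=onz("wrist",[90+(v+.5)/9-.5,263+(u+.5)/9-.5],.022)[:2]-np.array([.5699,.2032]); print(np.hypot(*W),np.degrees(np.arctan2(W[1],W[0]))%60)
```

```text
0.010163888656635105 37.65965199669742
0.00971115534449586 41.34887326433295
0.009343045469135919 38.8580364374902
0.00952586775082745 36.82138803170791
0.006918295868020068 35.581379447788976
0.0060767167152377495 37.79892619246124
0.006577307308795336 36.23274167093041
```

Request:
arm_command(plan=[1,0,0,0.05,0.06,1,-0.0295,0.1,0.05,0.102,1,-0.0295,0.1885,0.05,0.102,1,-0.0295,0.1885,0.05,0.102,1,-0.0295,0.1885,0.02,0.102,1,-0.0295,0.1885,-0.02,0.102,1,-0.0295,0.1885,-0.045,0.102,1,-0.0295,0.1885,-0.06,0.102,1,-0.0295,0.1885,-0.07,0.102,1,-0.0295,0.1885,-0.08,0.102,1,-0.0295,0.1885,-0.09,0.102,1,-0.0295,0.1885,-0.09,0.102,1,-0.0295,0.1885,-0.09,0.102])

```text
time_s: 51.15
ee_pos: [0.5703, 0.2028, 0.2577]
eef_rot: [3.142, 0.0, 1.699]
force: [-0.3, 0.5, -1.8]
grip_width: 0.0115
```

Run:
```python
from h import *
st()
```

```text
51.15 [0.5703 0.2028 0.2577] [1.800e+02 1.000e-02 9.736e+01] F [-0.32  0.47 -1.79] M [ 0.009 -0.029  0.025] w 0.0115 q [ 0.281  0.573  1.493 -0.     1.076  0.153]
```

Request:
arm_command(plan=[1,0,0,0,-0.06,1,0,0,0,-0.12,1,0,0,0,-0.18,1,0,0,0,-0.24,1,0,0,0,-0.3,1,0,0,0,-0.34,1,0,0,0,-0.37,1,0,0,0,-0.37,1,0,0,0,-0.37])

```text
time_s: 52.05
ee_pos: [0.5703, 0.2029, 0.2579]
eef_rot: [3.142, -0.0, 0.926]
force: [-1.7, 1.6, -1.0]
grip_width: 0.0117
```

Run:
```python
from h import *
st();fm()
```

```text
52.05 [0.5703 0.2029 0.2579] [ 1.7999e+02 -2.0000e-02  5.3070e+01] F [-1.74  1.63 -0.96] M [0.254 0.21  0.043] w 0.0117 q [0.281 0.572 1.493 0.    1.076 0.926]
F [-1.04  1.04  1.  ] M [0.271 0.276 0.041] +- 0.009
```

Request:
arm_command(plan=[1,0,0,0,-0.03,1,0,0,0,-0.045,1,0,0,0,-0.045,1,0,0,0,-0.045])

```text
time_s: 52.75
ee_pos: [0.5703, 0.2029, 0.2578]
eef_rot: [3.142, -0.0, 0.831]
force: [-0.9, 0.4, 2.0]
grip_width: 0.0111
```

Run:
```python
from h import *
st();fm()
```

```text
52.75 [0.5703 0.2029 0.2578] [ 1.800e+02 -1.000e-02  4.763e+01] F [-0.86  0.41  1.97] M [0.366 0.272 0.107] w 0.0111 q [0.281 0.572 1.493 0.    1.076 1.021]
F [-1.46  1.61  2.57] M [0.351 0.319 0.112] +- 0.013
```

Request:
arm_command(plan=[1,0,0,0,0.06,1,0,0,0,0.12,1,0,0,0,0.12,1,0,0,0.04,0.12,1,0,0,0.08,0.12,1,0,0,0.13,0.12,1,0.0295,-0.1,0.13,0.2,1,0.0295,-0.19,0.13,0.27,1,0.0295,-0.19,0.13,0.34,1,0.0295,-0.19,0.11,0.41,1,0.0295,-0.19,0.09,0.42,1,0.0295,-0.19,0.09,0.42,1,0.0295,-0.19,0.09,0.42])

```text
time_s: 54.35
ee_pos: [0.5821, 0.127, 0.2934]
eef_rot: [-3.141, 0.0, 1.705]
force: [-0.3, -0.0, -1.0]
grip_width: 0.0117
```

Run:
```python
from h import *
st()
im=vision.camera("wrist")
at=proj("wrist",[.570,.203,.022])[0];print(at)
r,c=[int(x) for x in at]; r=max(r,35)
print("crop",c-35,r-30)
cv2.imwrite("pics/w22c.png",cv2.convertScaleAbs(cv2.resize(im[r-30:r+30,c-35:c+35],None,fx=9,fy=9,interpolation=cv2.INTER_CUBIC),alpha=1.4,beta=-20))
```

```text
54.35 [0.5821 0.127  0.2934] [-1.7997e+02  1.0000e-02  9.7710e+01] F [-0.29 -0.04 -1.02] M [-0.043 -0.094  0.002] w 0.0117 q [ 0.153  0.509  1.5   -0.     1.134  0.019]
[116.52099121 319.41974482]
crop 284 86
```

View pics/w22c.png

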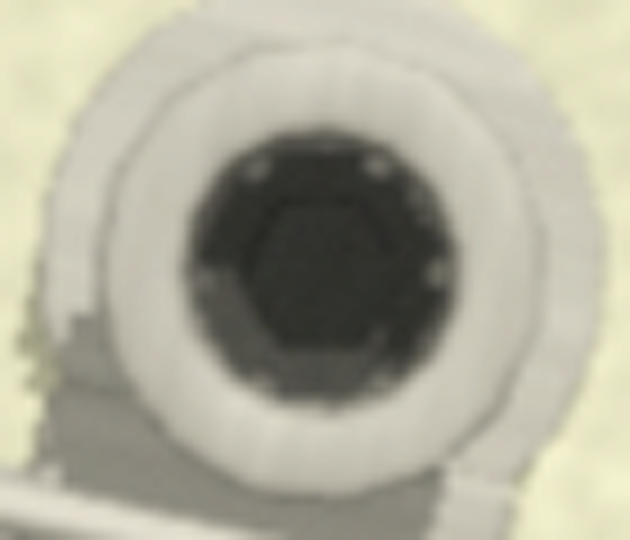

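Run:
```python
from h import *
print(corners([(257,165),(378,165),(440,275),(382,385),(262,385),(205,278)],284,86,9)[:2])
```

```text
(array([0.56977272, 0.20317539, 0.01063112, 2.24420138]), np.float64(8.583267698228639))
```

Request:
arm_command(plan=[1,0,0,0.12,0,1,0,0,0.24,0,1,0,-0.1,0.3,0,1,-0.05,-0.22,0.3,0,1,-0.1,-0.34,0.3,0,1,-0.15,-0.46,0.3,0,1,-0.18,-0.58,0.3,0,1,-0.2,-0.7,0.3,0,1,-0.2,-0.82,0.3,0,1,-0.2,-0.94,0.3,0,1,-0.2,-0.94,0.3,0])

```text
time_s: 55.5
ee_pos: [0.5013, -0.2538, 0.4136]
eef_rot: [-3.142, 0.001, 1.702]
force: [-0.4, -0.2, -2.1]
grip_width: 0.0113
```

Run:
```python
from h import *
st(); mv(.4955,-.3468,.40,98.1)
```

```text
55.5 [ 0.5013 -0.2538  0.4136] [-1.800e+02  6.000e-02  9.753e+01] F [-0.36 -0.24 -2.07] M [ 0.056 -0.102 -0.023] w 0.0113 q [-5.340e-01  3.200e-01  1.474e+00 -1.000e-03  1.347e+00 -6.650e-01]
shift [-0.0144 -0.2326 -0.034 ] turn 0.0047 now [ 0.5013 -0.2538  0.4136] 97.53
```

Request:
arm_command(plan=[1,-0.0144,-0.1,-0.02,0.0047,1,-0.0144,-0.2,-0.034,0.0047,1,-0.0144,-0.2326,-0.034,0.0047,1,-0.0144,-0.2326,-0.034,0.0047,1,-0.0144,-0.2326,-0.034,0.0047])

```text
time_s: 56.0
ee_pos: [0.4966, -0.3412, 0.4003]
eef_rot: [3.141, -0.0, 1.719]
force: [1.1, 0.7, -1.2]
grip_width: 0.0116
```

Run:
```python
from h import *
st(); mv(.4955,-.3468,.263,98.1)
im=vision.camera("wrist"); cv2.imwrite("pics/w23.png",im)
```

```text
56.0 [ 0.4966 -0.3412  0.4003] [ 1.7998e+02 -1.0000e-02  9.8490e+01] F [ 1.07  0.71 -1.2 ] M [-0.04  -0.128 -0.029] w 0.0116 q [-0.663  0.421  1.368  0.     1.353 -0.811]
shift [-0.0027 -0.014  -0.3434] turn -0.0032 now [ 0.4966 -0.3412  0.4003] 98.49
```

View pics/w23.png

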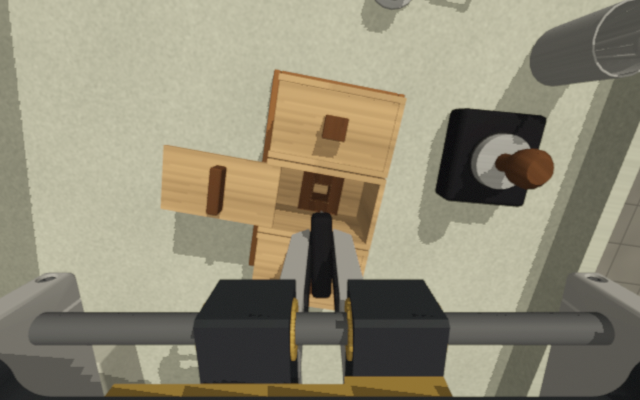

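Request:
arm_command(plan=[1,-0.0027,-0.014,0,-0.003,1,-0.0027,-0.014,0,-0.003,1,-0.0027,-0.014,0,-0.003])

```text
time_s: 56.35
ee_pos: [0.4953, -0.3475, 0.4002]
eef_rot: [3.141, 0.0, 1.713]
force: [0.6, 0.5, -1.5]
grip_width: 0.0111
```

Run:
```python
from h import *
st(); mv(.4955,-.3468,.263,98.1)
```

```text
56.35 [ 0.4953 -0.3475  0.4002] [1.7999e+02 1.0000e-02 9.8170e+01] F [ 0.61  0.51 -1.49] M [-0.043 -0.07   0.019] w 0.0111 q [-0.672  0.427  1.36   0.     1.355 -0.815]
shift [ 0.0005  0.0017 -0.3431] turn -0.0006 now [ 0.4953 -0.3475  0.4002] 98.17
```

Request:
arm_command(plan=[1,0.0005,0.0015,-0.1,0,1,0.0005,0.0015,-0.18,0,1,0.0005,0.0015,-0.23,0,1,0.0005,0.0015,-0.26,0,1,0.0005,0.0015,-0.29,0,1,0.0005,0.0015,-0.32,0,1,0.0005,0.0015,-0.335,0,1,0.0005,0.0015,-0.342,0,1,0.0005,0.0015,-0.342,0,1,0.0005,0.0015,-0.342,0])

```text
time_s: 57.35
ee_pos: [0.4955, -0.3473, 0.2638]
eef_rot: [3.141, 0.001, 1.713]
force: [0.2, -0.2, -1.1]
grip_width: 0.0119
```

Run:
```python
from h import *
st();im=fm(2); cv2.imwrite("pics/w24.png",im)
```

```text
57.35 [ 0.4955 -0.3473  0.2638] [1.7996e+02 4.0000e-02 9.8160e+01] F [ 0.22 -0.24 -1.11] M [-0.034 -0.099  0.018] w 0.0119 q [-0.672  0.564  1.49   0.     1.086 -0.814]
F [-0.15 -0.37 -1.25] M [-0.003 -0.103  0.017] +- 0.005
```

View pics/w24.png

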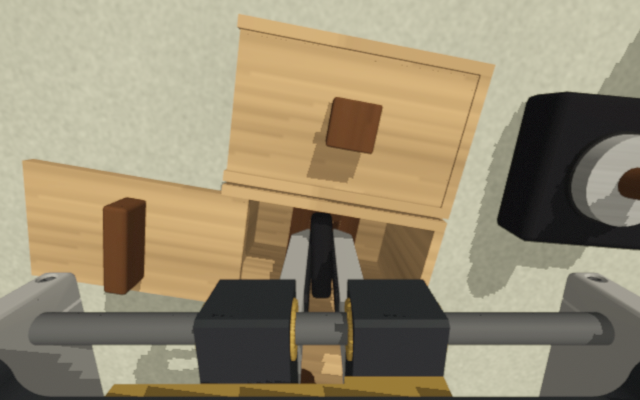

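Request:
arm_command(plan=[1,0,0,-0.006,0,1,0,0,-0.006,0,0.15,0,0,-0.006,0,0.15,0,0,-0.006,0,0.15,0,0,-0.006,0,0.15,0,0,-0.006,0,0.15,0,0,0.05,0,0.15,0,0,0.12,0,0.15,0,0,0.2,0,0.15,0,-0.04,0.32,0,0.15,0,-0.045,0.32,-0.084,0.15,0,-0.045,0.32,-0.084,0.15,0,-0.045,0.32,-0.084])

```text
time_s: 58.75
ee_pos: [0.4954, -0.365, 0.3901]
eef_rot: [-3.14, -0.001, 1.539]
force: [-0.0, -0.4, -1.1]
grip_width: 0.04
```

Run:
```python
from h import *
st();im=vision.camera("wrist"); 
cv2.imwrite("pics/w25c.png",cv2.resize(im[130:300,220:420],None,fx=4,fy=4,interpolation=cv2.INTER_CUBIC)[:600])
for d in vision.silhouettes("key","wrist")[:1]:
    m=d["mask"]; pts=np.argwhere(m)[:,::-1].astype(np.float32); r=cv2.minAreaRect(pts); print(d["at"],d["confidence"],r)
    print([np.round(onz("wrist",q[::-1],.087),4) for q in cv2.boxPoints(r)])
for d in vision.pinpoint("grip_bar","wrist")[:1]: print(d, onz("wrist",d["at"],.1085))
```

```text
58.75 [ 0.4954 -0.365   0.3901] [-1.7992e+02 -7.0000e-02  8.8210e+01] F [-0.02 -0.43 -1.11] M [-0.042 -0.109 -0.052] w 0.04 q [-0.695  0.458  1.339  0.     1.347 -0.663]
[100.9, 500.4] 0.71 ((503.27459716796875, 103.02049255371094), (104.02556610107422, 128.56076049804688), 84.80557250976562)
[array([ 0.5946, -0.2419,  0.087 ]), array([ 0.7016, -0.2361,  0.087 ]), array([ 0.7256, -0.3233,  0.087 ]), array([ 0.6093, -0.3305,  0.087 ])]
{'at': [185.3, 212.3], 'confidence': 0.87} [ 0.4000982  -0.34295079  0.1085    ]
```

View pics/w25c.png

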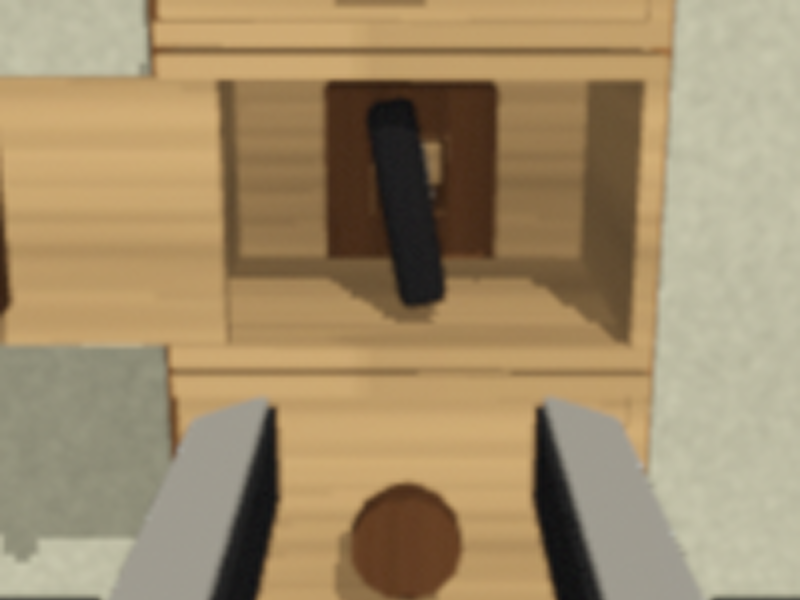

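Request:
arm_command(plan=[0.1,-0.1,0.03,0,0,0.1,-0.2,0.061,0,0,0.1,-0.2405,0.061,0,0,0.1,-0.2405,0.061,0,0,0.1,-0.2405,0.061,-0.1,0,0.1,-0.2405,0.061,-0.18,0,0.1,-0.2405,0.061,-0.217,0,0.1,-0.2405,0.061,-0.217,0,1,-0.2405,0.061,-0.217,0,1,-0.2405,0.061,-0.217,0,1,-0.2405,0.061,-0.217,0,1,-0.2405,0.061,-0.217,0,1,-0.2405,0.061,-0.217,0], newtons=20)

```text
time_s: 60.2
ee_pos: [0.3995, -0.3408, 0.305]
eef_rot: [3.14, 0.001, 1.537]
force: [3.9, -0.1, 0.8]
grip_width: 0.0107
```

Run:
```python
from h import *
st(); mv(.4965,-.3441,.303,88)
```

```text
60.2 [ 0.3995 -0.3408  0.305 ] [1.799e+02 5.000e-02 8.808e+01] F [ 3.92 -0.05  0.78] M [-0.051 -0.852  0.04 ] w 0.0107 q [-7.760e-01  3.510e-01  1.700e+00  1.000e-03  1.089e+00 -7.430e-01]
shift [ 0.2425 -0.0081 -0.0051] turn -0.0006 now [ 0.3995 -0.3408  0.305 ] 88.08
```

Request:
arm_command(plan=[1,0.03,-0.001,0,0,1,0.07,-0.0025,0,0,1,0.11,-0.004,0,0,1,0.15,-0.0055,0,0,1,0.19,-0.007,0,0,1,0.22,-0.008,0,0,1,0.238,-0.0085,0,0,1,0.246,-0.0088,0,0,1,0.246,-0.0088,0,0,1,0.246,-0.0088,0,0])

```text
time_s: 61.2
ee_pos: [0.4971, -0.3445, 0.3049]
eef_rot: [-3.136, -0.001, 1.537]
force: [-20.3, 3.7, 15.5]
grip_width: 0.0111
```

Run:
```python
from h import *
st()
im=vision.camera("wrist"); cv2.imwrite("pics/w26.png",im)
```

```text
61.2 [ 0.4971 -0.3445  0.3049] [-1.7969e+02 -5.0000e-02  8.8070e+01] F [-20.33   3.74  15.53] M [ 0.655  3.902 -0.005] w 0.0111 q [-0.666  0.515  1.461 -0.003  1.17  -0.631]
```

View pics/w26.png

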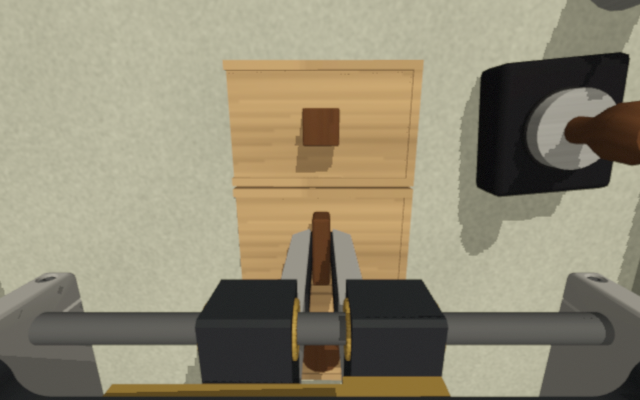

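Request:
arm_command(plan=[1,-0.002,0,0,0,0.2,-0.002,0,0,0,0.2,-0.002,0,0,0,0.2,-0.002,0,0,0,0.2,-0.002,0,0.1,0,0.2,-0.002,0,0.22,0,-0.2,-0.05,0,0.25,0,-0.5,-0.05,-0.05,0.25,0,-0.8,-0.05,-0.05,0.25,0,-0.8,-0.05,-0.05,0.25,0])

```text
time_s: 62.25
ee_pos: [0.4778, -0.3643, 0.4039]
eef_rot: [-3.141, -0.001, 1.537]
force: [-0.4, -0.2, -0.4]
grip_width: 0.0665
```

Run:
```python
from h import *
st()
im=vision.camera("wrist"); cv2.imwrite("pics/w27.png",im)
im=vision.camera("top"); cv2.imwrite("pics/t2.png",im)
for cam in ["top","side"]:
    if cam=="side": vision.camera(cam)
    for d in vision.pinpoint("cup1",cam): print(cam,np.round(d["at"]),round(d["confidence"],2),np.round(onz(cam,d["at"],0),3))
```

```text
62.25 [ 0.4778 -0.3643  0.4039] [-1.7997e+02 -4.0000e-02  8.8050e+01] F [-0.41 -0.17 -0.45] M [-0.013 -0.141  0.025] w 0.0665 q [-0.712  0.415  1.368  0.     1.36  -0.678]
top [270. 232.] 0.82 [0.31  0.291 0.   ]
top [252. 290.] 0.76 [0.37  0.107 0.   ]
top [142. 325.] 0.7 [ 0.728 -0.001  0.   ]
top [260. 174.] 0.68 [0.338 0.477 0.   ]
top [187. 219.] 0.63 [0.577 0.342 0.   ]
top [226. 224.] 0.59 [0.449 0.321 0.   ]
side [217. 282.] 0.73 [0.386 0.122 0.   ]
side [174. 313.] 0.64 [0.567 0.354 0.   ]
side [181. 284.] 0.55 [0.449 0.339 0.   ]
side [192. 252.] 0.5 [0.318 0.307 0.   ]
side [167. 247.] 0.5 [0.332 0.484 0.   ]
```

View pics/t2.png

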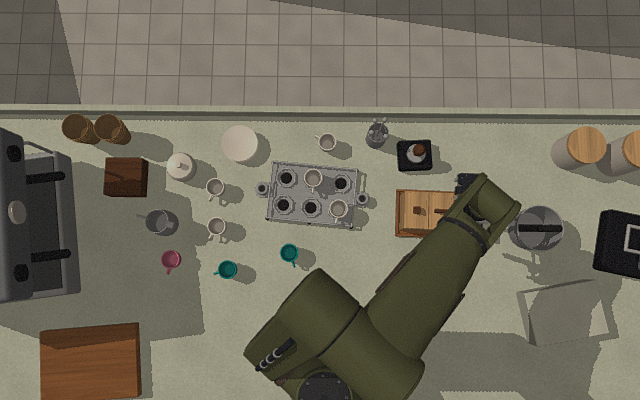

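View pics/w27.png

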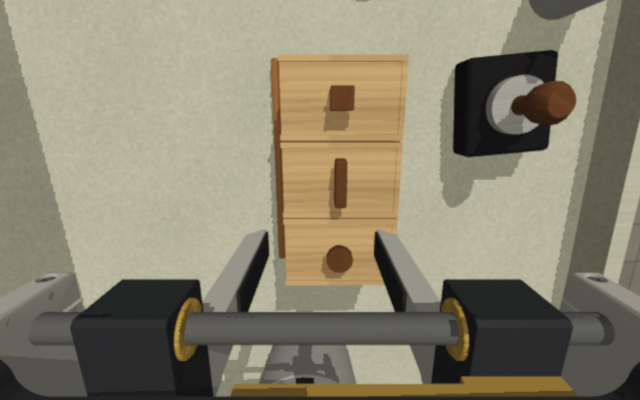

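Request:
arm_command(plan=[-1,0.08,0.12,0,-0.06,-1,0.16,0.24,0,-0.12,-1,0.24,0.36,0,-0.18,-1,0.32,0.48,0,-0.24,-1,0.4,0.6,0,-0.3,-1,0.49,0.72,0,-0.358,-1,0.49,0.763,0,-0.358,-1,0.49,0.763,-0.06,-0.358,-1,0.49,0.763,-0.1,-0.358,-1,0.49,0.763,-0.1,-0.358,-1,0.49,0.763,-0.1,-0.358,-1,0.49,0.763,-0.1,-0.358], newtons=15)

```text
time_s: 63.7
ee_pos: [0.6736, -0.0596, 0.3659]
eef_rot: [3.14, -0.001, 0.787]
force: [0.8, -0.2, 1.2]
grip_width: 0.094
```

Run:
```python
from h import *
st()
im=vision.camera("wrist"); cv2.imwrite("pics/w28.png",im)
for d in vision.pinpoint("cup1","wrist"): print(np.round(d["at"]),round(d["confidence"],2),np.round(onz("wrist",d["at"],0),4))
for d in vision.pinpoint("kept1","wrist"): print(np.round(d["at"]),round(d["confidence"],2),np.round(onz("wrist",d["at"],0.015),4))
```

```text
63.7 [ 0.6736 -0.0596  0.3659] [ 1.7992e+02 -6.0000e-02  4.5080e+01] F [ 0.82 -0.22  1.2 ] M [-0.038 -0.044  0.034] w 0.094 q [-0.142  0.616  1.158  0.     1.366  0.642]
[260.  46.] 0.9 [0.3664 0.1136 0.    ]
[173. 209.] 0.65 [0.5985 0.0388 0.015 ]
```

View pics/w28.png

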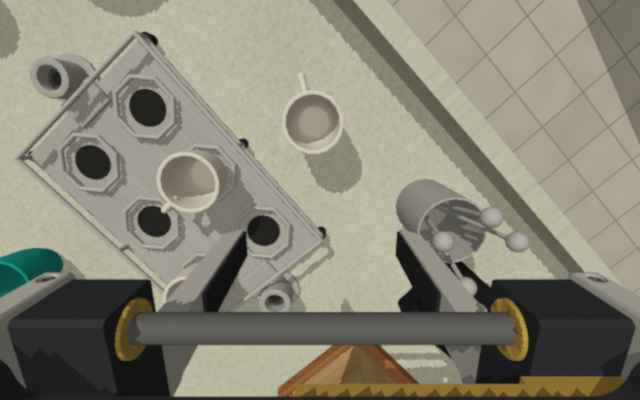

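```bash
cat >> h.py <<'E'
def rings(): 
    a=np.radians(-5.18);R=np.array([[np.cos(a),-np.sin(a)],[np.sin(a),np.cos(a)]])
    return {(x,y):np.array([.5556,.0438])+R@np.array([x,y])/1000 for x in(-44,44) for y in (-88,0,88)}
def cupfit(im,u,v,rad=45):
    """ellipse of white cup rim region near pixel; returns world centre at z=.055 using color mask"""
    pass
E
python3 - <<'E'
from h import *
for at,z in [((122,314),.055),((83,303),.047),((107,148),.015),((162,93),.015),((220,154),.015),((229,263),.015)]:
    print(at,onz("wrist",at,z)[:2])
print(rings())
im=vision.camera("wrist"); cv2.imwrite("pics/w28c.png",cv2.resize(im[60:180,250:380],None,fx=5,fy=5,interpolation=cv2.INTER_CUBIC))
E
```

```text
(122, 314) [ 0.71954991 -0.00394843]
(83, 303) [0.7367431  0.02752275]
(107, 148) [0.60764549 0.12766157]
(162, 93) [0.51931863 0.1352752 ]
(220, 154) [0.5125433  0.04854911]
(229, 263) [ 0.59237393 -0.046396  ]
{(-44, -88): array([ 0.50383462, -0.03986807]), (-44, 0): array([0.5117797 , 0.04777254]), (-44, 88): array([0.51972477, 0.13541314]), (44, -88): array([ 0.59147523, -0.04781314]), (44, 0): array([0.5994203 , 0.03982746]), (44, 88): array([0.60736538, 0.12746807])}
```

View pics/w28c.png

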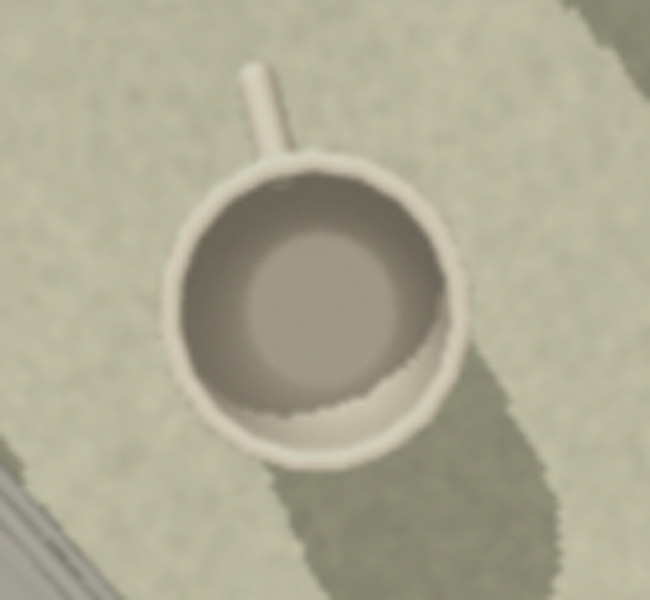

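Request:
arm_command(plan=[-1,0.06,0.07,0,0.06,-1,0.1135,0.14,0,0.133,-1,0.1135,0.14,0,0.133,-1,0.1135,0.14,-0.08,0.133,-1,0.1135,0.14,-0.16,0.133,-1,0.1135,0.14,-0.24,0.133,-1,0.1135,0.14,-0.3,0.133,-1,0.1135,0.14,-0.34,0.133,-1,0.1135,0.14,-0.355,0.133,-1,0.1135,0.14,-0.355,0.133])

```text
time_s: 64.9
ee_pos: [0.7191, -0.0034, 0.2225]
eef_rot: [-3.141, 0.0, 1.065]
force: [0.0, -0.2, 0.3]
grip_width: 0.0941
```

Run:
```python
from h import *
st()
im=vision.camera("wrist"); cv2.imwrite("pics/w29.png",im)
```

```text
64.9 [ 0.7191 -0.0034  0.2225] [-1.7999e+02  1.0000e-02  6.1050e+01] F [ 0.01 -0.18  0.34] M [-0.067 -0.031  0.041] w 0.0941 q [-0.056  0.852  1.106 -0.     1.184  0.45 ]
```

View pics/w29.png

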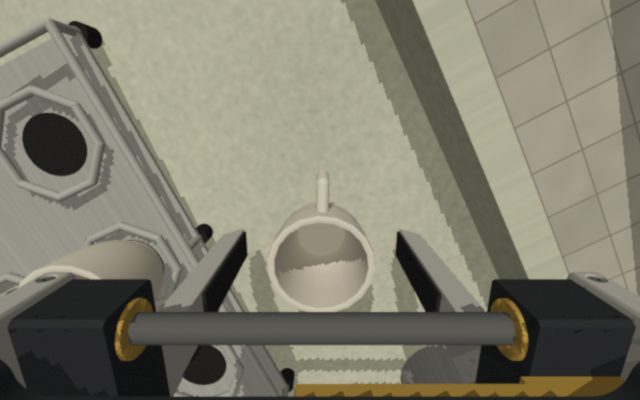

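Request:
arm_command(plan=[1,0,0,0,0,1,0,0,0,0,1,0,0,0,0,1,0,0,0,0,1,0,0,0,0,1,0,0,0.05,0,1,0,0,0.12,0,1,0,0,0.2,0,1,0,0,0.25,0,1,0,0,0.25,0], newtons=20)

```text
time_s: 65.95
ee_pos: [0.7192, -0.0031, 0.3257]
eef_rot: [3.137, -0.002, 1.066]
force: [0.1, 0.3, -1.9]
grip_width: 0.056
```

Run:
```python
from h import *
st()
im=vision.camera("wrist"); cv2.imwrite("pics/w30.png",im)
mv(*rings()[(44,-88)],.3225,61)
```

```text
65.95 [ 0.7192 -0.0031  0.3257] [ 1.7974e+02 -1.3000e-01  6.1080e+01] F [ 0.07  0.25 -1.91] M [-0.024 -0.064 -0.007] w 0.056 q [-0.055  0.75   1.034  0.     1.353  0.449]
shift [-0.3188 -0.1117 -0.0016] turn -0.0006 now [ 0.719  -0.0032  0.3231] 61.08
```

View pics/w30.png

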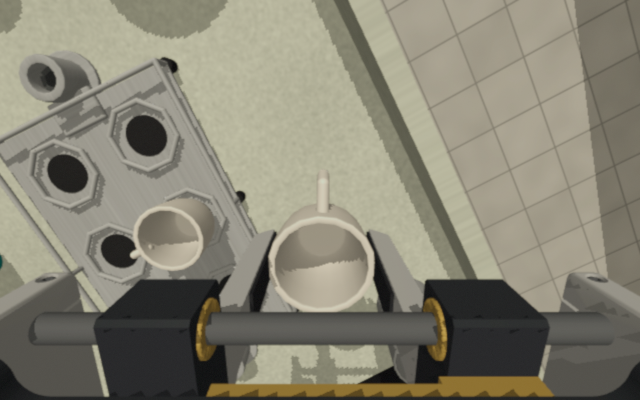

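Request:
arm_command(plan=[1,-0.1,-0.035,0,0,1,-0.2,-0.07,0,0,1,-0.28,-0.1,0,0,1,-0.3175,-0.11,0,0,1,-0.3175,-0.11,0,0,1,-0.3175,-0.11,-0.08,0,1,-0.3175,-0.11,-0.14,0,1,-0.3175,-0.11,-0.14,0])

```text
time_s: 66.8
ee_pos: [0.5918, -0.0468, 0.2621]
eef_rot: [-3.135, 0.002, 1.066]
force: [0.6, 0.0, -1.1]
grip_width: 0.0559
```

Run:
```python
from h import *
st()
im=vision.camera("wrist"); cv2.imwrite("pics/w31.png",im)
mv(.592,-.0472,.239,61)
```

```text
66.8 [ 0.5918 -0.0468  0.2621] [-1.7963e+02  1.4000e-01  6.1090e+01] F [ 0.61  0.01 -1.1 ] M [-0.006 -0.021  0.011] w 0.0559 q [-0.141  0.545  1.526  0.     1.078  0.364]
shift [-0.0007 -0.0009 -0.0637] turn -0.0008 now [ 0.5923 -0.0469  0.2645] 61.09
```

View pics/w31.png

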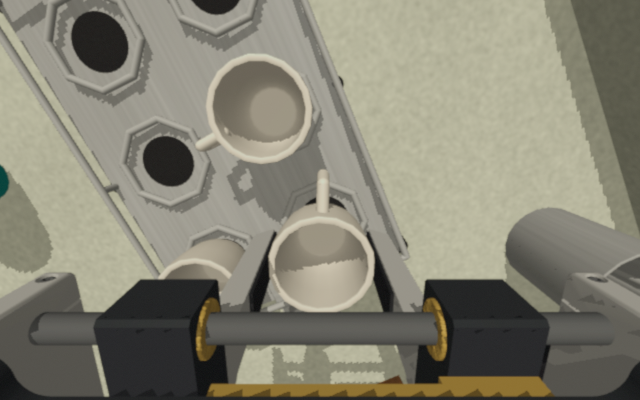

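Request:
arm_command(plan=[1,0,0,-0.02,0,1,0,0,-0.04,0,1,0,0,-0.055,0,1,0,0,-0.064,0,1,0,0,-0.064,0,1,0,0,-0.064,0])

```text
time_s: 67.45
ee_pos: [0.5921, -0.0472, 0.2411]
eef_rot: [3.141, -0.0, 1.066]
force: [1.0, -0.1, -0.9]
grip_width: 0.0561
```

Run:
```python
from h import *
st(); fm(3)
```

```text
67.45 [ 0.5921 -0.0472  0.2411] [ 1.7998e+02 -1.0000e-02  6.1070e+01] F [ 1.03 -0.06 -0.86] M [-0.001 -0.02  -0.044] w 0.0561 q [-0.141  0.573  1.538  0.     1.031  0.364]
F [ 0.2   0.53 -1.24] M [-0.014 -0.039  0.029] +- 0.011
```

Request:
arm_command(plan=[1,0,0,-0.006,0,1,0,0,-0.006,0,-0.5,0,0,-0.006,0,-0.5,0,0,-0.006,0,-0.5,0,0,-0.006,0,-0.5,0,0,0.06,0,-0.5,0,0,0.16,0,-0.5,0,0,0.26,0,-0.5,0,0,0.36,0,-0.5,-0.05,-0.1,0.36,0,-0.5,-0.05,-0.1,0.36,0,-0.5,-0.05,-0.1,0.36,0])

```text
time_s: 68.8
ee_pos: [0.5718, -0.0876, 0.385]
eef_rot: [3.141, -0.0, 1.065]
force: [0.1, 0.0, -0.1]
grip_width: 0.0707
```

Run:
```python
from h import *
st()
im=vision.camera("wrist"); cv2.imwrite("pics/w32.png",im)
im=vision.camera("top"); cv2.imwrite("pics/t3.png",im)
```

```text
68.8 [ 0.5718 -0.0876  0.385 ] [ 1.7999e+02 -1.0000e-02  6.1000e+01] F [ 0.06  0.01 -0.11] M [-0.035 -0.061  0.022] w 0.0707 q [-0.215  0.379  1.462  0.     1.3    0.291]
```

View pics/w32.png

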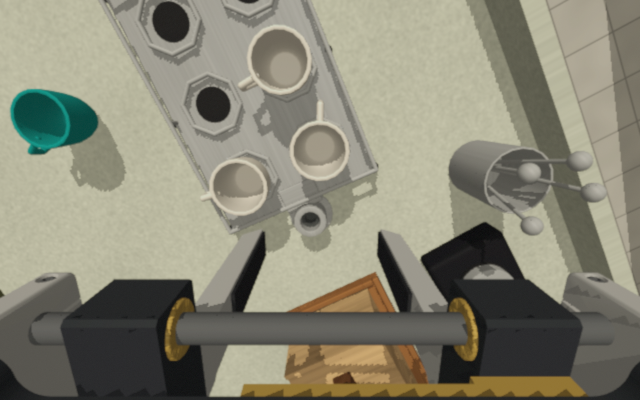

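View pics/t3.png

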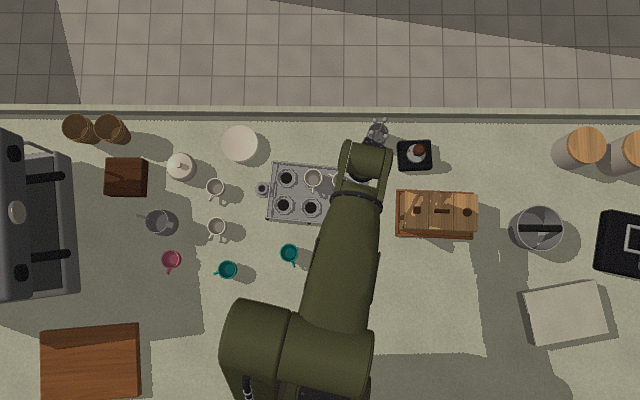

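Request:
arm_command(plan=[-1,0,0.1,0,0.06,-1,-0.05,0.22,0,0.12,-1,-0.1,0.34,0,0.18,-1,-0.155,0.46,0,0.24,-1,-0.155,0.58,0,0.3,-1,-0.155,0.7,0,0.308,-1,-0.155,0.82,0,0.308,-1,-0.155,0.844,0,0.308,-1,-0.155,0.844,0,0.308,-1,-0.155,0.844,0,0.308])

```text
time_s: 69.9
ee_pos: [0.5101, 0.25, 0.3845]
eef_rot: [-3.141, 0.0, 1.711]
force: [0.7, 0.8, 0.5]
grip_width: 0.0942
```

Run:
```python
from h import *
st()
im=vision.camera("wrist"); cv2.imwrite("pics/w33.png",im)
for d in vision.pinpoint("cup1","wrist"): print(np.round(d["at"]),round(d["confidence"],2),np.round(onz("wrist",d["at"],0),4))
```

```text
69.9 [0.5101 0.25   0.3845] [-1.7996e+02  2.0000e-02  9.8050e+01] F [0.7  0.76 0.53] M [-0.019 -0.039 -0.031] w 0.0942 q [ 0.391  0.357  1.494 -0.     1.292  0.251]
[113. 158.] 0.91 [0.3131 0.3034 0.    ]
[ 98. 278.] 0.76 [0.4478 0.3385 0.    ]
[269. 201.] 0.65 [0.37  0.112 0.   ]
[107. 384.] 0.59 [0.5686 0.3457 0.    ]
[342. 363.] 0.59 [0.6011 0.0275 0.    ]
```

View pics/w33.png

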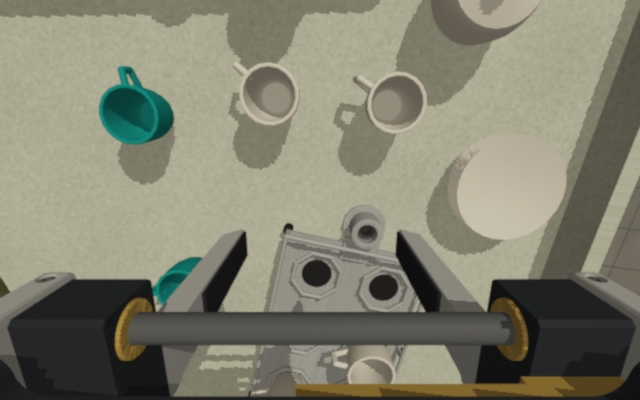

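Run:
```python
from h import *
for n,c,h in [("B",(102,397),(80,360)),("C",(94,268),(66,237))]:
    C=onz("wrist",c,.055)[:2]
    for z in (.035,.045):
        H=onz("wrist",h,z)[:2]; print(n,C,H-C,np.hypot(*(H-C)),np.degrees(np.arctan2(*(H-C)[::-1])))
im=vision.camera("wrist"); cv2.imwrite("pics/w33c.png",cv2.resize(im[40:150,210:450],None,fx=3,fy=3,interpolation=cv2.INTER_CUBIC))
```

```text
B [0.56981937 0.34880893] [-0.0366873   0.01702822] 0.0404464863908241 155.10186609849353
B [0.56981937 0.34880893] [-0.03772254  0.01582021] 0.0409056121563168 157.2476271541404
C [0.44595886 0.33879666] [-0.03648411  0.02286905] 0.04305906953093506 147.91959592991446
C [0.44595886 0.33879666] [-0.03377264  0.02178743] 0.040190585446820505 147.17309904868432
```

View pics/w33c.png

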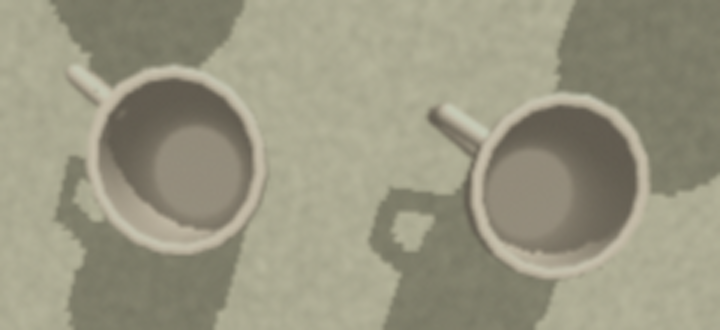

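Request:
arm_command(plan=[-1,0.05,0.08,0,0.07,-1,0.1,0.16,0,0.14,-1,0.149,0.247,0,0.21,-1,0.149,0.247,0,0.28,-1,0.149,0.247,0,0.35,-1,0.149,0.247,0,0.42,-1,0.149,0.247,0,0.458,-1,0.149,0.247,-0.08,0.458,-1,0.149,0.247,-0.16,0.458,-1,0.149,0.247,-0.24,0.458,-1,0.149,0.247,-0.24,0.458])

```text
time_s: 71.15
ee_pos: [0.5695, 0.3479, 0.2845]
eef_rot: [-3.136, -0.004, 2.669]
force: [-0.1, 0.4, -0.1]
grip_width: 0.0941
```

Run:
```python
from h import *
st()
im=vision.camera("wrist"); cv2.imwrite("pics/w34.png",im)
mv(.5698,.3488,.2225,153)
```

```text
71.15 [0.5695 0.3479 0.2845] [-179.66   -0.23  152.91] F [-0.12  0.43 -0.07] M [ 0.01  -0.12  -0.019] w 0.0941 q [ 0.493  0.67   1.266 -0.     1.213 -0.605]
shift [-0.0003  0.0013 -0.163 ] turn 0.0006 now [0.5699 0.3483 0.2877] 152.93
```

View pics/w34.png

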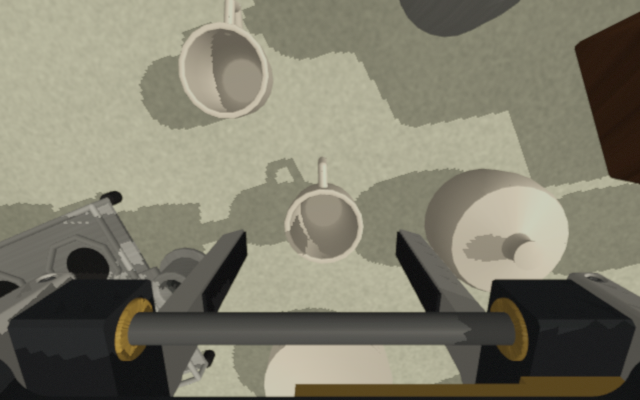

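Request:
arm_command(plan=[-1,0,0.001,-0.06,0,-1,0,0.001,-0.12,0,-1,0,0.001,-0.163,0,-1,0,0.001,-0.163,0,-1,0,0.001,-0.163,0,1,0,0.001,-0.163,0,1,0,0.001,-0.163,0,1,0,0.001,-0.163,0,1,0,0.001,-0.163,0,1,0,0.001,-0.163,0,1,0,0.001,-0.163,0])

```text
time_s: 72.3
ee_pos: [0.5697, 0.3496, 0.2237]
eef_rot: [-3.142, 0.0, 2.67]
force: [-0.9, -0.4, 1.6]
grip_width: 0.0557
```

Run:
```python
from h import *
st()
```

```text
72.3 [0.5697 0.3496 0.2237] [-180.    0.  153.] F [-0.9  -0.39  1.59] M [-0.115 -0.054  0.015] w 0.0557 q [ 0.496  0.742  1.298 -0.     1.102 -0.604]
```

Request:
arm_command(plan=[1,0,0,0.06,0,1,0,0,0.12,0,1,0,0,0.2,0,1,0,0,0.26,0,1,0,0,0.26,0,1,0,0,0.26,0])

```text
time_s: 72.9
ee_pos: [0.5695, 0.3496, 0.3269]
eef_rot: [-3.141, -0.0, 2.67]
force: [-0.4, -0.5, -1.2]
grip_width: 0.0559
```

Run:
```python
from h import *
st(); mv(.6074,.1275,.326,153)
im=vision.camera("wrist"); cv2.imwrite("pics/w35.png",im)
```

```text
72.9 [0.5695 0.3496 0.3269] [-1.7998e+02 -1.0000e-02  1.5300e+02] F [-0.45 -0.48 -1.17] M [ 0.045 -0.139  0.034] w 0.0559 q [ 0.496  0.629  1.228 -0.     1.284 -0.604]
shift [ 0.0947 -0.5552 -0.0024] turn -0.0 now [0.5695 0.3496 0.3269] 153.0
```

View pics/w35.png

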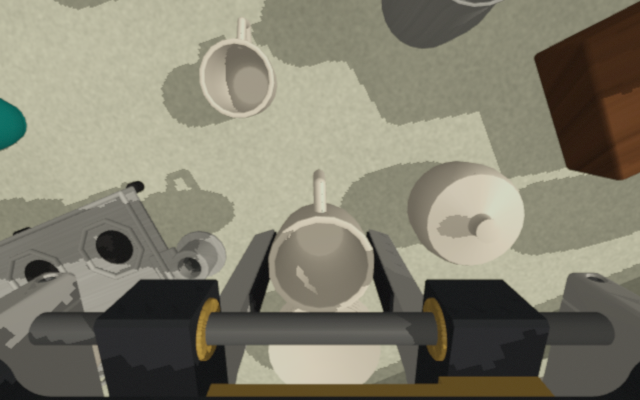

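Request:
arm_command(plan=[1,0.02,-0.11,0,0,1,0.04,-0.23,0,0,1,0.06,-0.35,0,0,1,0.08,-0.46,0,0,1,0.095,-0.555,0,0,1,0.095,-0.555,0,0,1,0.095,-0.555,0,0,1,0.095,-0.555,-0.08,0,1,0.095,-0.555,-0.15,0,1,0.095,-0.555,-0.15,0,1,0.095,-0.555,-0.15,0])

```text
time_s: 74.05
ee_pos: [0.6076, 0.1286, 0.2677]
eef_rot: [-3.141, -0.001, 2.672]
force: [0.3, -0.5, -0.1]
grip_width: 0.0558
```

Run:
```python
from h import *
st(); mv(.6074,.1275,.2385,153)
im=vision.camera("wrist"); cv2.imwrite("pics/w36.png",im)
```

```text
74.05 [0.6076 0.1286 0.2677] [-1.7997e+02 -5.0000e-02  1.5307e+02] F [ 0.35 -0.47 -0.11] M [ 0.006 -0.205  0.049] w 0.0558 q [ 0.15   0.591  1.436  0.     1.115 -0.951]
shift [-0.0005 -0.0028 -0.073 ] turn -0.0006 now [0.6076 0.1286 0.2677] 153.07
```

View pics/w36.png

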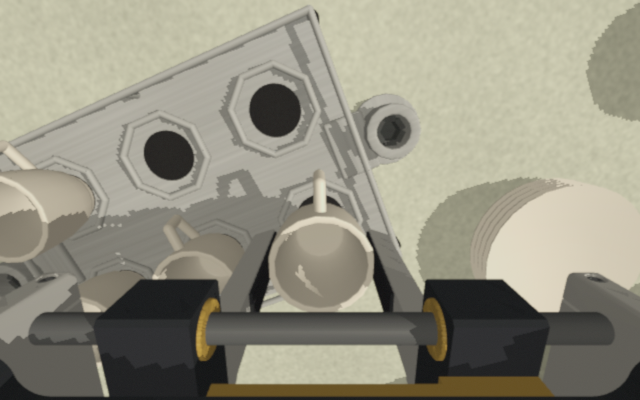

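Request:
arm_command(plan=[1,0,-0.0025,-0.025,0,1,0,-0.0025,-0.05,0,1,0,-0.0025,-0.065,0,1,0,-0.0025,-0.073,0,1,0,-0.0025,-0.073,0,1,0,-0.0025,-0.073,0])

```text
time_s: 74.7
ee_pos: [0.6077, 0.1265, 0.2387]
eef_rot: [3.142, 0.0, 2.67]
force: [-1.6, -1.5, 3.2]
grip_width: 0.0556
```

Run:
```python
from h import *
st()
```

```text
74.7 [0.6077 0.1265 0.2387] [1.8000e+02 2.0000e-02 1.5299e+02] F [-1.65 -1.47  3.21] M [-0.314  0.086  0.004] w 0.0556 q [ 0.146  0.628  1.453 -0.     1.06  -0.953]
```

Request:
arm_command(plan=[-0.45,0,0,0,0,-0.45,0,0,0,0,-0.45,0,0,0,0,-0.45,0,0,0.06,0,-0.45,0,0,0.16,0,-0.45,0,0,0.26,0,-0.45,0,0,0.36,0,-0.45,-0.06,0.05,0.36,-0.02,-1,-0.14,0.15,0.36,-0.04,-1,-0.22,0.2,0.36,-0.04,-1,-0.22,0.2,0.36,-0.04,-1,-0.22,0.2,0.36,-0.04])

```text
time_s: 75.9
ee_pos: [0.5194, 0.207, 0.3828]
eef_rot: [3.141, 0.001, 2.588]
force: [0.7, 0.6, -0.4]
grip_width: 0.0933
```

Run:
```python
from h import *
st()
im=vision.camera("wrist"); cv2.imwrite("pics/w37.png",im)
im=vision.camera("top"); cv2.imwrite("pics/t4.png",im[100:300,100:420])
```

```text
75.9 [0.5194 0.207  0.3828] [1.7997e+02 3.0000e-02 1.4827e+02] F [ 0.68  0.57 -0.41] M [ 0.024 -0.177 -0.028] w 0.0933 q [ 0.314  0.338  1.522 -0.     1.28  -0.703]
```

View pics/w37.png

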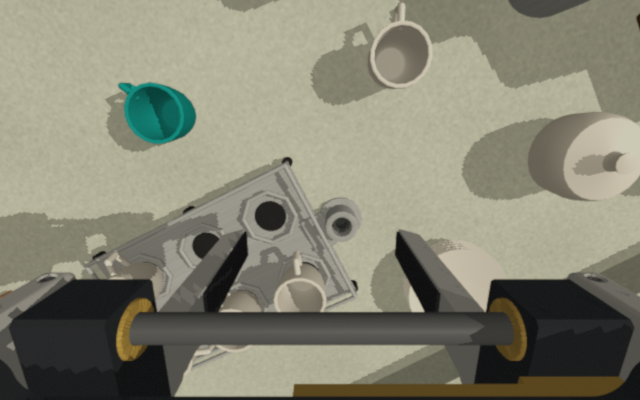

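View pics/t4.png

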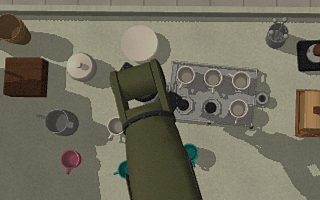

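Run:
```python
from h import *
C=onz("wrist",(54,401),.055)[:2];H=onz("wrist",(12,400),.045)[:2];print(C,H-C,np.degrees(np.arctan2(*(H-C)[::-1])))
mv(*C,.285,148)
```

```text
[0.44645093 0.33858848] [-0.03211046  0.01875957] 149.70568025959562
shift [-0.1845  0.3311 -0.2436] turn -0.0014 now [0.5202 0.2062 0.3825] 148.17
```

Request:
arm_command(plan=[-1,-0.06,0.1,0,0.008,-1,-0.12,0.2,0,0.008,-1,-0.1845,0.331,0,0.008,-1,-0.1845,0.331,0,0.008,-1,-0.1845,0.331,-0.1,0.008,-1,-0.1845,0.331,-0.2,0.008,-1,-0.1845,0.331,-0.244,0.008,-1,-0.1845,0.331,-0.244,0.008,-1,-0.1845,0.331,-0.244,0.008])

```text
time_s: 76.9
ee_pos: [0.4468, 0.3386, 0.2854]
eef_rot: [3.141, 0.0, 2.602]
force: [0.6, 0.5, 1.0]
grip_width: 0.0937
```

Run:
```python
from h import *
st()
im=vision.camera("wrist"); cv2.imwrite("pics/w38.png",im)
mv(.4462,.3387,.2225,149)
```

```text
76.9 [0.4468 0.3386 0.2854] [1.7998e+02 1.0000e-02 1.4909e+02] F [0.6  0.52 0.99] M [ 0.069 -0.105  0.014] w 0.0937 q [ 0.583  0.448  1.613 -0.     1.08  -0.448]
shift [-1.30e-03 -1.00e-04 -1.59e-01] turn -0.0009 now [0.4467 0.3388 0.2861] 149.11
```

View pics/w38.png

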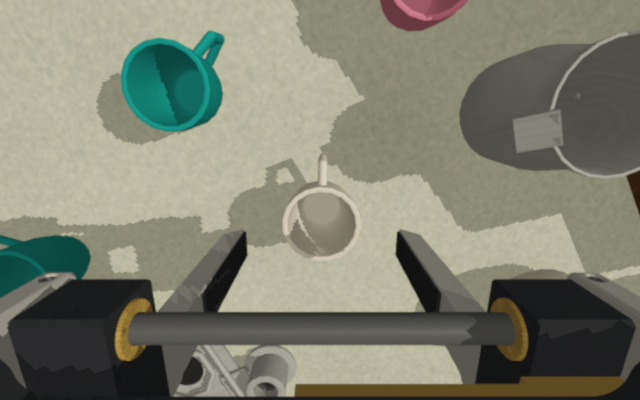

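Request:
arm_command(plan=[-1,0,0,-0.06,0,-1,0,0,-0.12,0,-1,0,0,-0.158,0,-1,0,0,-0.158,0,-1,0,0,-0.158,0,1,0,0,-0.158,0,1,0,0,-0.158,0,1,0,0,-0.158,0,1,0,0,-0.158,0,1,0,0,-0.158,0,1,0,0,-0.158,0])

```text
time_s: 78.05
ee_pos: [0.4459, 0.3391, 0.2218]
eef_rot: [3.141, 0.0, 2.603]
force: [0.1, 1.1, 2.7]
grip_width: 0.0561
```

Run:
```python
from h import *
st()
```

```text
78.05 [0.4459 0.3391 0.2218] [1.7999e+02 1.0000e-02 1.4916e+02] F [0.09 1.1  2.7 ] M [ 0.066 -0.106  0.021] w 0.0561 q [ 0.585  0.538  1.649  0.     0.954 -0.448]
```

Request:
arm_command(plan=[1,0,0,0.06,0,1,0,0,0.12,0,1,0,0,0.2,0,1,0,0,0.28,0,1,0,0,0.28,0,1,0,0,0.28,0])

```text
time_s: 78.65
ee_pos: [0.4457, 0.339, 0.3334]
eef_rot: [3.141, 0.0, 2.603]
force: [-0.8, 0.0, -2.2]
grip_width: 0.056
```

Run:
```python
from h import *
st(); mv(*rings()[(-44,88)],.33,225)
```

```text
78.65 [0.4457 0.339  0.3334] [179.99   0.   149.16] F [-0.81  0.01 -2.24] M [-0.031 -0.087  0.048] w 0.056 q [ 0.585  0.389  1.574 -0.     1.178 -0.448]
shift [ 0.1851 -0.5089 -0.0085] turn 0.632 now [0.4457 0.339  0.3334] 149.16
```

Request:
arm_command(plan=[1,0.03,-0.07,0,0.06,1,0.06,-0.14,0,0.12,1,0.09,-0.22,0,0.18,1,0.12,-0.3,0,0.24,1,0.15,-0.38,0,0.3,1,0.17,-0.45,0,0.36,1,0.185,-0.509,0,0.42,1,0.185,-0.509,0,0.48,1,0.185,-0.509,0,0.54,1,0.185,-0.509,0,0.6,1,0.185,-0.509,0,0.632,1,0.185,-0.509,0,0.632,1,0.185,-0.509,-0.08,0.632,1,0.185,-0.509,-0.15,0.632,1,0.185,-0.509,-0.17,0.632,1,0.185,-0.509,-0.17,0.632])

```text
time_s: 80.25
ee_pos: [0.5197, 0.1354, 0.2644]
eef_rot: [3.14, -0.002, -2.358]
force: [1.3, -0.6, -1.3]
grip_width: 0.0561
```

Run:
```python
from h import *
st(); mv(.5196,.1354,.237,225)
im=vision.camera("wrist"); cv2.imwrite("pics/w39.png",im)
```

```text
80.25 [0.5197 0.1354 0.2644] [ 1.7990e+02 -1.4000e-01 -1.3508e+02] F [ 1.29 -0.63 -1.34] M [ 0.118 -0.08   0.012] w 0.0561 q [ 0.187  0.431  1.695  0.     1.018 -2.168]
shift [-0.0002 -0.     -0.0685] turn 0.0007 now [0.5197 0.1354 0.2644] -135.08
```

View pics/w39.png

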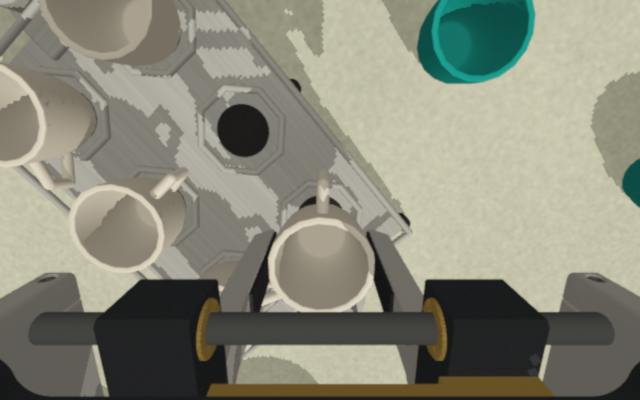

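Request:
arm_command(plan=[1,0,0,-0.025,0,1,0,0,-0.05,0,1,0,0,-0.062,0,1,0,0,-0.069,0,1,0,0,-0.069,0,1,0,0,-0.069,0])

```text
time_s: 80.9
ee_pos: [0.5199, 0.1355, 0.2383]
eef_rot: [-3.141, 0.0, -2.356]
force: [-0.5, -0.0, -1.6]
grip_width: 0.0556
```

Run:
```python
from h import *
st()
```

```text
80.9 [0.5199 0.1355 0.2383] [-1.7999e+02  2.0000e-02 -1.3500e+02] F [-0.54 -0.03 -1.61] M [ 0.104 -0.08   0.022] w 0.0556 q [ 0.187  0.471  1.709  0.     0.961 -2.169]
```

Lower 1.5 mm more, release, and retreat up and clear.

Request:
arm_command(plan=[1,0,0,-0.004,0,1,0,0,-0.004,0,-0.45,0,0,-0.004,0,-0.45,0,0,-0.004,0,-0.45,0,0,-0.004,0,-0.45,0,0,0.06,0,-0.45,0,0,0.16,0,-0.45,0,0,0.26,0,-0.45,0,0,0.36,0,-0.45,0,0.03,0.4,0.06,-0.45,0,0.03,0.4,0.06,-0.45,0,0.03,0.4,0.06])

```text
time_s: 82.1
ee_pos: [0.5197, 0.1474, 0.397]
eef_rot: [3.141, -0.001, -2.233]
force: [0.0, -1.0, -0.3]
grip_width: 0.068
```

Run:
```python
from h import *
st()
im=vision.camera("wrist"); cv2.imwrite("pics/w40.png",im)
```

```text
82.1 [0.5197 0.1474 0.397 ] [ 1.7997e+02 -5.0000e-02 -1.2795e+02] F [ 0.01 -0.97 -0.27] M [ 0.075 -0.091  0.019] w 0.068 q [ 0.209  0.284  1.559 -0.     1.299 -2.271]
```

View pics/w40.png

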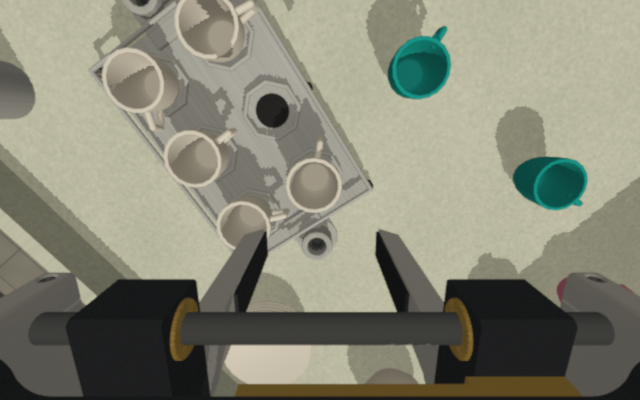

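Request:
arm_command(plan=[-0.45,-0.1,-0.1,0,0.3,-0.45,-0.2,-0.2,0,0.3,-0.45,-0.3,-0.4,0,0.3,-0.45,-0.4,-0.6,0,0.3,-0.45,-0.45,-0.8,0,0.3,-0.45,-0.45,-1,0,0.3,-0.45,-0.45,-1,0,0.3,-0.45,-0.45,-1,0,0.3,-0.45,-0.45,-1,0,0.3,-0.45,-0.45,-1,0,0.3,-0.45,-0.45,-1,0,0.3,-0.45,-0.45,-1,0,0.3])

```text
time_s: 83.35
ee_pos: [0.2159, 0.1604, 0.3773]
eef_rot: [-3.122, -0.034, -1.636]
force: [-0.3, 0.8, 0.5]
grip_width: 0.0683
```

Run:
```python
from h import *
st()
im=vision.camera("top"); cv2.imwrite("pics/t5.png",cv2.resize(im[100:290,130:500],None,fx=2,fy=2,interpolation=cv2.INTER_CUBIC))
for n in ["cup1","kept1","grip_bar","lid_bar","lid_round","lid_square","jug","tamper_stand","sugar_bowl","saucers","spoon_jar"]:
    for d in vision.pinpoint(n,"top") if n not in("lid_bar","lid_round","lid_square") else vision.silhouettes(n,"top")[:1]:
        z={"kept1":.015,"grip_bar":.1085,"lid_bar":.1,"lid_round":.1,"lid_square":.1}.get(n,0)
        print(n,np.round(d["at"]),round(d["confidence"],2),np.round(onz("top",d["at"],z),3))
im=vision.camera("side"); cv2.imwrite("pics/s5.png",cv2.resize(im[140:340,230:480],None,fx=3,fy=3,interpolation=cv2.INTER_CUBIC))
```

```text
83.35 [0.2159 0.1604 0.3773] [-178.88   -1.92  -93.75] F [-0.33  0.77  0.54] M [ 0.133 -0.078 -0.01 ] w 0.0683 q [ 0.513 -0.359  2.226 -0.041  1.277 -2.552]
cup1 [204. 283.] 0.87 [0.522 0.134 0.   ]
cup1 [258. 173.] 0.8 [0.345 0.483 0.   ]
cup1 [179. 340.] 0.67 [ 0.608 -0.051  0.   ]
cup1 [254. 293.] 0.61 [0.363 0.099 0.   ]
cup1 [175. 292.] 0.58 [0.619 0.105 0.   ]
cup1 [144. 238.] 0.43 [0.721 0.286 0.   ]
kept1 [210. 335.] 0.56 [ 0.505 -0.035  0.015]
kept1 [181. 311.] 0.51 [0.598 0.044 0.015]
grip_bar [214. 442.] 0.97 [ 0.485 -0.351  0.109]
lid_bar [211. 440.] 0.89 [ 0.497 -0.348  0.1  ]
lid_round [214. 468.] 0.89 [ 0.487 -0.429  0.1  ]
lid_square [211. 416.] 0.83 [ 0.496 -0.273  0.1  ]
jug [223. 163.] 0.71 [0.457 0.52  0.   ]
tamper_stand [159. 413.] 0.68 [ 0.677 -0.287  0.   ]
sugar_bowl [173. 186.] 0.74 [0.621 0.453 0.   ]
sugar_bowl [139. 373.] 0.74 [ 0.742 -0.156  0.   ]
saucers [145. 240.] 0.7 [0.717 0.28  0.   ]
spoon_jar [137. 375.] 0.66 [ 0.75  -0.162  0.   ]
```

View pics/t5.png

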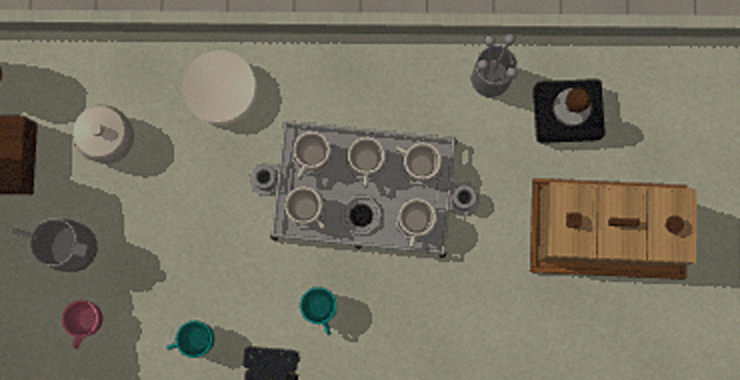

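View pics/s5.png

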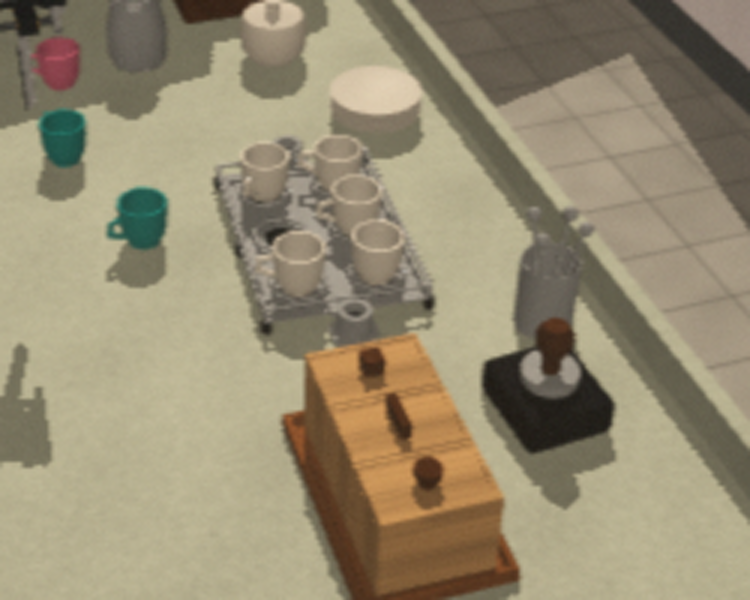

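Run:
```python
from h import *
print(repr(sensors.get_obs()["qpos"]))
```

```text
array([ 0.51330407, -0.35854487,  2.22281076, -0.04049499,  1.27748205,
       -2.55380277])
```

Request:
arm_command(plan=[-0.45,0,0,0,-0.2,-0.45,0,0,0,-0.4,-0.45,0,0,0,-0.6,-0.45,0,0,0,-0.8,-0.45,0,0,0,-0.8,-0.45,0,0,0,-0.8,-0.45,0,0,0,-0.8,-0.45,0,0,0,-0.8,-0.45,0,0,0,-0.8,-0.45,0,0,0,-0.8,-0.45,0,0,0,-0.8])

```text
time_s: 85.1
ee_pos: [0.2165, 0.1609, 0.3785]
eef_rot: [-3.12, -0.032, 2.993]
force: [-0.4, -0.4, 0.8]
grip_width: 0.0682
```

Run:
```python
from h import *
st()
```

```text
85.1 [0.2165 0.1609 0.3785] [-178.77   -1.85  171.5 ] F [-0.42 -0.35  0.81] M [ 0.071 -0.147 -0.029] w 0.0682 q [ 0.502 -0.352  2.218  0.003  1.314 -0.921]
```

Run:
```python
from h import *
im=vision.camera("top"); 
f=4; r0,c0=155,255
a=cv2.resize(im[r0:230,c0:375],None,fx=f,fy=f,interpolation=cv2.INTER_CUBIC)
for k,v in rings().items():
    if k==(-44,0): continue
    t=np.linspace(0,2*np.pi,40); X=np.c_[v[0]+.029*np.cos(t),v[1]+.029*np.sin(t),np.full(40,.07)]
    q=proj("top",X); cv2.polylines(a,[np.round((q[:,::-1]-[c0,r0]+.5)*f).astype(np.int32)],True,(0,0,255),1)
cv2.imwrite("pics/t6.png",a)
```

```text
(no output)
```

View pics/t6.png

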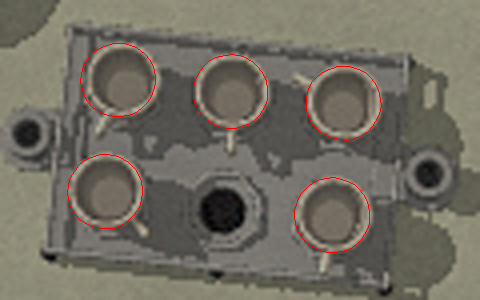

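Run:
```python
from h import *
st(); print(job.hand_in())
```

```text
85.15 [0.2165 0.1609 0.3785] [-178.77   -1.85  170.94] F [0.45 0.04 0.37] M [ 0.025 -0.194 -0.09 ] w 0.0685 q [ 0.502 -0.352  2.218  0.003  1.314 -0.912]
the job is handed in; nothing more can be done
None
```

The job is handed in at about 85 s. Everything asked for was done, but on the last retreat joint 6 reached the edge of its range.

- **Bolts:** I slid open the bar-grip box, took the key and turned both bolts clockwise to their stops. Both socket angles ended at about 9°, against the 8.3° worked out for the stop. The last push read 0.11–0.13 N m, above the 0.06 N m running torque. The right bolt's socket looked the same before and after, so I turned it back about 28° and tightened it again to be sure it was at the stop.
- **Key and lid:** The key went back upright in its holder, which I saw in the wrist picture. I then slid the lid shut until it stopped, at about 20 N. The other two lids stayed shut.
- **Cups:** All three white cups stand in free rings. One had been knocked aside, so I found it again before gripping it. In the top view all five cup rims match the predicted upright positions. The two kept cups, the bystanders and the coloured look-alikes look unmoved.

**What disagreed:**
- **Joint 6:** A badly chosen turn on the final retreat drove it to a measured −2.552 to −2.554 rad, against the stated limit of −2.55. That may be clamping or noise. I moved it off straight away.
- **Detector:** It placed one cup's foot about 25 mm off with low confidence, but the rim overlay showed that cup correctly in its ring.

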